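# Put the air-sampling gear away in its holders

### The arm

A 6-joint arm with a two-finger parallel gripper is mounted at the origin on the work surface. World frame = base frame: x ahead of the robot, y to its left, z up, the work surface at z = 0. Lengths are in mm, angles in rad, forces in N, time in s.
With the tool pointing down it reaches from about 425 to 950 mm from the base axis. Payload 3.5 kg.
Tool frame: the origin (TCP) lies on the centre line of the jaws, within the pads' length; the fingertips stand 17 mm ahead of it and the grasp point (between the pads) lies 2 mm behind it; z points along the fingers, y is the line along which they close (so a half turn about z gives the same grasp; the last joint's range is limited). The gripper opens to 85 mm and grips with 20 to 120 N. Pads are 22 mm wide; open, the fingers measure 114 mm over their backs; the gripper's body (76 mm by 85 mm) begins 54 mm behind the grasp point. The pads swing forward as they close: fully open they stand 13 mm farther back than shut.
Start: joints at [-1.272, 0.286, 1.577, -0, 1.279, -0.15], TCP at [292.892, -608.128, 226.225] pointing down, gripper open.
Joint ranges: [-2.77, 2.77], [-0.9, 2.22], [0.21, 2.48], [-1.53, 4.67], [0.24, 2.81], [-2.84, 2.84]. Speed limits (rad/s): [2.79, 2.79, 3.14, 3.14, 3.14, 3.14].

### API

Orientations are given as a 3x3 rotation matrix whose columns are the frame's x, y, z axes.
In Python, from rig import ctrl, cams gives the robot as it stands. The module is installed in compiled form; this text tells all that it offers.
- The arm moves only by the tool jog_arm, never from a script. Its arguments are lists of equal length, an entry for each row: "offset": the shift along the tool's x, y, z scaled (see below), a list of three; "roll": the turn about the tool's z scaled (see below); "claw": the opening, from -1 (shut) to 1 (fully open). A call has exactly 8 rows; each row shifts and turns the commanded pose from where the row before left it, along the tool's axes as they then stand; what a row does not reach is not made up. The controller multiplies each number of a shift by 0.04 m and each number of a turn by 8 degrees. A row lasts 1/8 s, in which the tool goes at most 62.5 mm and 10.7 degrees, less where a joint would pass 70% of its speed; a pose out of reach is approached as far as the arm can. A call with a number of a shift or a turn outside -1 to 1 is refused whole. A call with a gripper value outside its range is refused whole. The fingers move at their own pace and stop on an object; "squeeze" is the grip in N (left out, the last holds). Time passes only in rows, so rows that do not move let the fingers close, or fill a call up. It gives the time, the measured TCP pose, the force, the opening and the grip force at its end, in the units of the state.
- ctrl.sense(): the state, without advancing time (a new reading comes with each control period).
- cams.grab_frame(name): name is "side" or "top"; returns the picture (420x560x3 uint8, red, green, blue); there is no depth.
- cams.get_calibration(name): a dict with "K" (3x3 intrinsics, pixels), "k1" (the pictures are not rectified: a ray, as slopes to the right and down, at radius r is drawn at 1 + k1 r^2 times it, then the intrinsics apply), "R" (3x3) and "t" (3): a world point X has camera coordinates R X + t. Camera axes: x right, y down, z forward; pixel columns grow to the right and rows downward; lengths in mm; the calibration is good to about 2 mm. A picture is of the moment at which its call begins. get_calibration takes no time and is no camera call.
- ctrl.finish_job(): hands the job in; it is judged then, once.
The state is a dict: "t": time; "qpos": joint angles; "qd": joint speeds; "tau": joint torques, N m; "eef_pos": TCP position; "ee_rot": TCP orientation; "force": force on the tool from outside, world axes, zero at the start; "wrist_torque": the same for the moment, N m; "finger_gap": opening from 0.0 (shut) to 1.0 (fully open); "gripper_force": force on a finger pad.
Only numpy, scipy, OpenCV 4.12 (cv2) and the standard library are available. Lean on these libraries where they do the work, as an engineer would, in place of code of your own. Each camera call takes 0.05 s, during which the arm holds its last target. There are 200 camera calls.

### The job

Put the air-sampling gear away, each piece set down gently, not dropped, in its own holder: stand the wide filter cassette and the slim cowled cassette upright in the round nests that fit them, lay the flowmeter in both saddles of its cradle, and stand the pump on its charging dock, contacts towards the dock's contact wall, then slide it fully home against that wall and the side rail. Knock nothing over on the way, and leave the amber jar among them where it is.

Things in the scene. Friction and masses are not known exactly. Their poses are not given: they have to be found in the camera images.
- pump_center (a point): Air-sampling pump, loose: black box, 52 mm deep (x), 80 wide (y), 100 tall, with a 14 mm inlet stub on top; 0.36-0.56 kg. Blue screen on the sloping upper front (-x side); two brass contacts low on the flat back (+x). Front and back are parallel up to 62 mm above the underside: grip there. Point: middle of the box, 50 mm above its underside; z up. Starts turned up to 0.6 rad.
- cassette_center (a point): Wide filter cassette, loose, upright: short clear and white plastic drum, 47 mm across its two rings (44 mm between them), 40 mm tall, with an 11 mm stub and red plug on top; 35 g. Point: on its axis, 20 mm above its underside; z up.
- cowl_center (a point): Slim cowled cassette, loose, upright: black plastic cylinder, 28 mm in diameter (a 30 mm grey band 50 to 56 mm up), 70 mm tall, with an 11 mm stub and red plug on top; 30 g. Point: on its axis, 35 mm above its underside; z up.
- flowmeter_center (a point): Flowmeter, loose: clear acrylic block lying on its white back, 32 mm wide (x), 98 mm long (y), 26 mm high, with a 10 mm brass hose stub at each end and a black knob 17 mm high on its upper face, 38 mm from the middle towards -y; 0.13-0.2 kg. Point: middle of the block, 13 mm above its underside; z up. It may lie in the cradle either end first.
- dock: Charging dock, fixed, grey: base 110 (x) by 130 mm (y), deck 10 mm above the bench. Origin: centre of the base at bench level. Contact wall with 2 brass strips along +x: face at x=+45 mm, 26 mm high. Side rail along +y: face at y=+55, 22 mm high. Other sides open. Pump home: its axes as the dock's, back on the wall, +y side on the rail, middle at x=+19, y=+15, 60 mm above the bench. Slides with 5-13 N.
- wide_nest: Large round nest, fixed, for the wide cassette: grey plate 92 mm square, floor 8 mm above the bench, with a round wall, 63 mm inside and 82 mm outside diameter, rising 10 mm above the floor. The wall is cut away for fingers on its +x and -x sides, gaps about 44 mm wide. Origin: on the axis at bench level; z up.
- slim_nest: Small round nest, fixed, for the slim cowled cassette: grey plate 80 mm square, floor 8 mm above the bench, with an unbroken round wall, 45 mm inside and 64 mm outside diameter, rising 10 mm above the floor. Origin: on the axis at bench level; z up.
- cradle: Flowmeter cradle, fixed: grey base 76 (x) by 120 mm (y), 8 mm thick, with two U-shaped saddles at y=-40 and +40 mm, each 16 mm thick. Saddle floors 16 mm above the bench; prongs rise to 32 mm and leave a slot 48 mm wide across x. The flowmeter lies along y in both; the 64 mm between the saddles is free for fingers. Origin: centre of the base at bench level; z up.
- jar: Bystander: small closed amber jar with a black lid and a paper label, 52 mm in diameter, 50 mm tall, loose, in the midst of the work. Origin: centre of its underside. Not to be moved.

How it is judged:
By the outcome, as a careful person would: the job done as asked, in the order asked, and still so for the second after the job is handed in, with the robot touching nothing.
It also fails if it takes over 106 s, if anything falls off the work surface, if the arm or the gripper's body presses on something with over 40 N, if the wrist force passes 120 N, or if a joint passes its speed limit or range.

## Working session

There is one attempt and no reset: what is moved stays moved. The work goes in short steps, Python scripts to look and compute and a tool call to move; the robot and the scene stay as the last step left them, time stands still between calls to the robot, and variables do not carry over. Pictures are saved under pics/ and viewed, at most 14 in all, crops included, and the job is handed in when it is done.

Besides the shell and the picture viewer there is one more tool, called after ">>>" as name([rows], argument=value, ...), one row to a line, values as JSON. jog_arm: Moves the arm, as the interface text tells. Shifts and turns lie within -1 to 1; 1 stands for 0.04 m of shift or 8 degrees of turn. Its arguments: {"type":"object","properties":{"offset":{"type":"array","items":{"type":"array","items":{"type":"number","minimum":-1,"maximum":1}}},"roll":{"type":"array","items":{"type":"number","minimum":-1,"maximum":1}},"claw":{"type":"array","items":{"type":"number"}},"squeeze":{"type":"number"}},"required":["offset","roll","claw"]}

```bash
mkdir -p pics; ls; python3 - <<'E'
from rig import ctrl,cams
import cv2
for n in("side","top"):
    im=cams.grab_frame(n); cv2.imwrite(f"pics/{n}0.png",im[:,:,::-1])
    c=cams.get_calibration(n); print(n,c)
s=ctrl.sense();print(s)
E
```

```text
pics
side {'K': array([[384.90062913,   0.        , 283.30329119],
       [  0.        , 384.90062913, 211.08915019],
       [  0.        ,   0.        ,   1.        ]]), 'k1': -0.06555111152795635, 'R': array([[-7.15229992e-01, -6.98889146e-01,  1.38614895e-04],
       [-5.37906687e-01,  5.50356924e-01, -6.38563742e-01],
       [ 4.46208981e-01, -4.56794502e-01, -7.69568924e-01]]), 't': array([349.5289152 , 315.7570885 , 825.30857871])}
top {'K': array([[386.14239631,   0.        , 271.78545711],
       [  0.        , 386.14239631, 214.00920237],
       [  0.        ,   0.        ,   1.        ]]), 'k1': -0.0032723176843807897, 'R': array([[ 0.02315152, -0.9994433 ,  0.02402291],
       [-0.98930451, -0.02636497, -0.14346244],
       [ 0.14401594, -0.0204446 , -0.98936415]]), 't': array([-13.5025589 , 513.01260355, 843.26197694])}
{'t': 0.1, 'qpos': array([-1.27199683e+00,  2.87111275e-01,  1.57801218e+00,  3.34062913e-05,
        1.27862513e+00, -1.49977073e-01]), 'qd': array([ 0.00164619, -0.00189911, -0.00360421,  0.00084203, -0.00081334,
        0.00151336]), 'tau': array([ 7.86758228e-04, -4.07300699e+01, -2.93698311e+01, -1.06699731e-04,
        3.38136975e-03, -7.16611709e-06]), 'eef_pos': array([ 292.72691692, -607.55623104,  224.97269367]), 'ee_rot': array([[ 9.00982875e-01,  4.33854231e-01, -6.04073693e-04],
       [ 4.33854508e-01, -9.00980567e-01,  2.06981573e-03],
       [ 3.53739654e-04, -2.12694862e-03, -9.99997675e-01]]), 'force': array([-0.42395359,  0.73014603, -0.77488399]), 'wrist_torque': array([0.05258723, 0.05520961, 0.02028667]), 'gripper_force': 0.0, 'finger_gap': 0.9991886537041073}
```

View pics/top0.png

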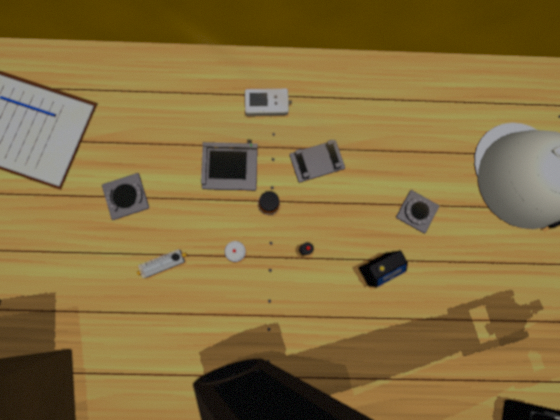

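View pics/side0.png

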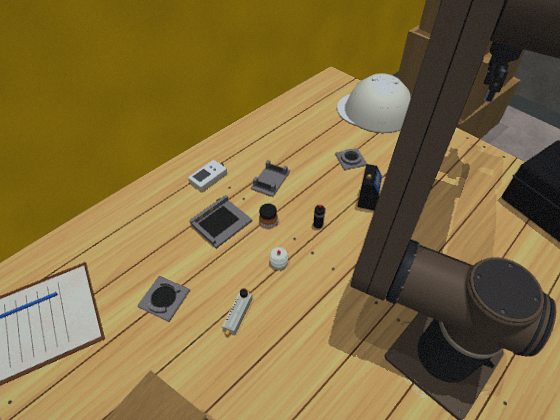

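Top view: wide nest (125,196), flowmeter (162,263), wide cassette (235,251), jar (269,203), slim cassette (306,248), pump (385,268), dock (230,166), cradle (318,160) and slim nest (418,211). The side view shows all of them, with the pump at (370,188) partly next to the arm. I'll enlarge crops next.

```bash
python3 - <<'E'
import cv2
t=cv2.imread("pics/top0.png"); s=cv2.imread("pics/side0.png")
def crop(im,x,y,w,h,k,n):
    c=cv2.resize(im[y:y+h,x:x+w],None,fx=k,fy=k,interpolation=cv2.INTER_CUBIC)
    c=cv2.convertScaleAbs(c,alpha=1.6,beta=10)
    for i in range(0,w,20): cv2.putText(c,str(x+i),(i*k,8),0,.3,(0,255,255));cv2.line(c,(i*k,10),(i*k,14),(0,255,255))
    for i in range(0,h,20): cv2.putText(c,str(y+i),(0,i*k+4),0,.3,(0,255,255))
    cv2.imwrite(n,c)
crop(t,95,130,190,150,4,"pics/tA.png"); crop(t,260,130,190,165,4-0,"pics/tB.png")
crop(s,130,140,260,200,3,"pics/sA.png")
E
```

```text
(no output)
```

View pics/tA.png

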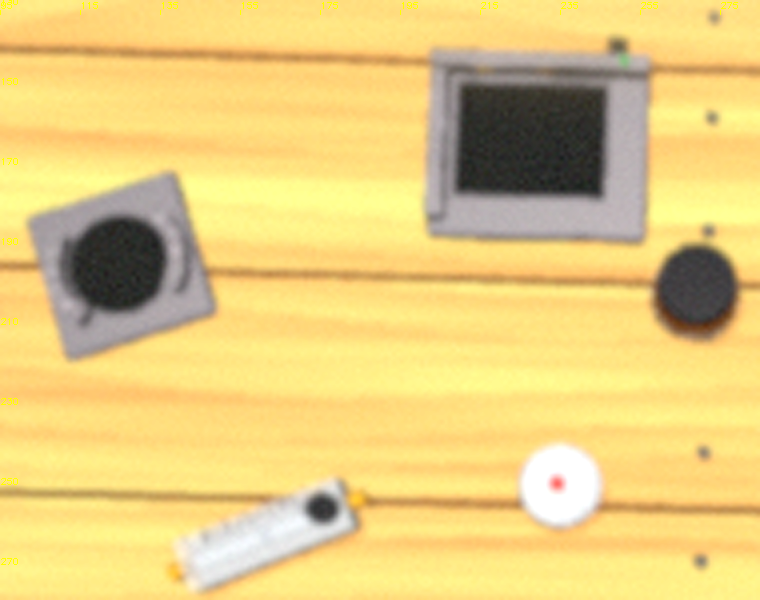

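View pics/tB.png

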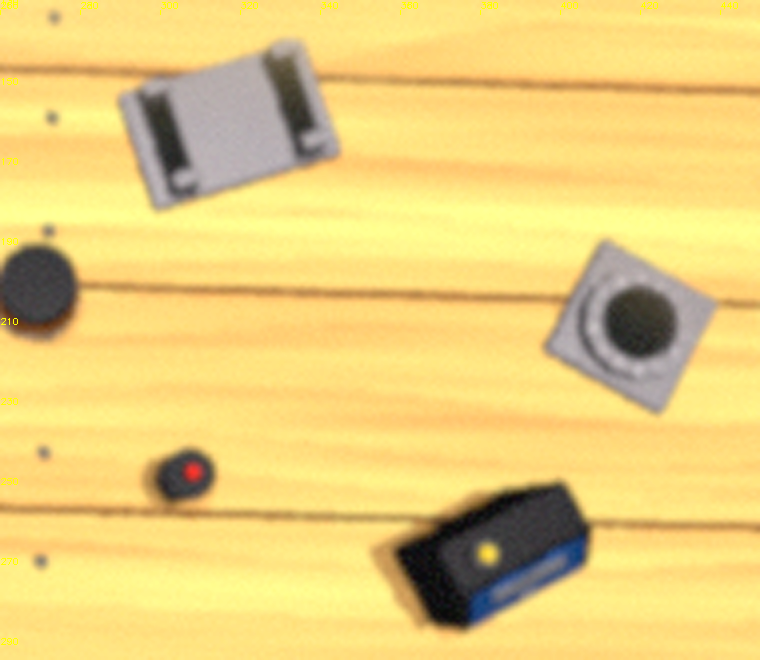

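View pics/sA.png

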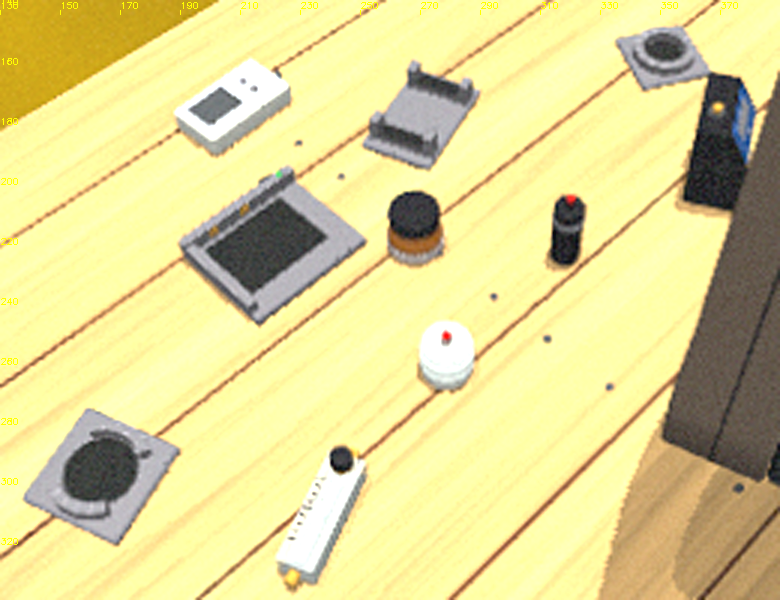

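The crops show clear corners. Wide nest plate: tA (28,217), (175,172), (216,312), (70,358). Dock: (432,48) to (642,240). Flowmeter: stubs at (176,571) and (358,498), knob at (321,508). Cassette plug: (557,484). In tB, slim plug (193,471), cradle, slim nest and pump (stub (487,553)) are also visible.

```bash
cat > h.py <<'E'
import numpy as np, cv2
from rig import ctrl,cams
C={n:cams.get_calibration(n) for n in("side","top")}
def ray(n,p):
    c=C[n];K=c["K"];d=np.array([(p[0]-K[0,2])/K[0,0],(p[1]-K[1,2])/K[1,1]]);u=d.copy()
    for _ in range(8): u=d/(1+c["k1"]*(u@u))
    return -c["R"].T@c["t"], c["R"].T@np.array([u[0],u[1],1])
def onz(n,p,z):
    o,d=ray(n,p); return o+d*(z-o[2])/d[2]
def tri(pt,ps):
    A=[];b=[]
    for n,p in(("top",pt),("side",ps)):
        o,d=ray(n,p);d/=np.linalg.norm(d);P=np.eye(3)-np.outer(d,d);A.append(P);b.append(P@o)
    return np.linalg.lstsq(np.vstack(A),np.hstack(b),rcond=None)[0]
def plan(x,y,z,yaw=None,n=8):
    """rows from measured pose to world target; yaw = angle of CLOSING axis (deg, mod 180)"""
    s=ctrl.sense();p=s["eef_pos"];R=s["ee_rot"];psi=np.degrees(np.arctan2(R[1,0],R[0,0]))
    dr=0
    if yaw is not None:
        dr=(yaw-(psi-90)+90)%180-90
        q6=s["qpos"][5]; q1=s["qpos"][0]; q6n=np.arctan2(y,x)+q1*0+ (q6-q1)-np.radians(dr)
        if abs(q6n)>2.7: dr-=180*np.sign(dr); print("flip")
    d=np.array([x,y,z])-p
    print("from",p.round(1),"psi",psi.round(1),"delta",d.round(1),"turn",round(dr,1))
    rows=[];rl=-dr/8/n;a=np.radians(psi)
    for i in range(n):
        c,sn=np.cos(a),np.sin(a);v=d/n/40
        rows.append([round(c*v[0]+sn*v[1],3),round(sn*v[0]-c*v[1],3),round(-v[2],3)]);a+=np.radians(dr/n)
    print(rows,"roll",round(rl,3))
E
cat > m.py <<'E'
from h import *
A=lambda x,y:((x+.5)/4-.5+95,(y+.5)/4-.5+130); B=lambda x,y:((x+.5)/4-.5+260,(y+.5)/4-.5+130); S=lambda x,y:((x+.5)/3-.5+130,(y+.5)/3-.5+140)
def pr(k,v): print(k,np.round(v,1))
def rect(k,n,f,pts,z):
    P=np.array([onz(n,f(*p),z)[:2] for p in pts]);(c,s,a)=cv2.minAreaRect(P.astype(np.float32))
    e=[np.degrees(np.arctan2(*(P[(i+1)%4]-P[i])[::-1])).round(1) for i in range(4)]
    pr(k+" "+n,P.mean(0));print("   sides",[np.linalg.norm(P[(i+1)%4]-P[i]).round(1) for i in range(4)],"ang",e)
rect("wn","top",A,[(28,217),(175,172),(216,312),(70,358)],8)
rect("wn","side",S,[(25,498),(90,409),(180,453),(118,543)],8)
rect("sn","top",B,[(605,240),(717,303),(660,413),(545,350)],8)
rect("sn","side",S,[(617,42),(684,27),(708,70),(645,87)],8)
rect("dockpad","top",A,[(460,85),(606,87),(603,195),(455,192)],10)
rect("cr","top",B,[(122,98),(290,40),(340,153),(158,210)],8)
pr("flow stubs top", [onz("top",A(176,571),13),onz("top",A(358,498),13)])
pr("flow tri stub",tri(A(176,571),S(291,577))); pr("knob",tri(A(321,508),S(342,457)))
rect("flow","top",A,[(340,478),(358,530),(202,591),(175,537)],26)
pr("cas plug",tri(A(557,484),S(447,337)));pr("cas disc",onz("top",A(561,485),40))
pr("cowl plug",tri(B(193,471),S(570,199)))
pr("jar lid",tri(A(697,284),S(414,213)));pr("jar",onz("top",A(697,284),50))
pr("pump stub",tri(B(487,553),S(718,107)))
pr("dock br",tri(A(642,240),S(365,238)));pr("dock bl",tri(A(428,232),S(260,312)))
pr("wn corners tri",tri(A(70,358),S(25,498))) 
pr("wn c2",tri(A(175,172),S(180,453)))
# cradle prong tops
pr("prongs top z32",[onz("top",B(x,y),32) for x,y in((153,88),(183,180),(283,48),(312,138))])
pr("prongs side z32",[onz("side",S(x,y),32) for x,y in((377,118),(430,138),(414,68),(467,84))])
pr("pump top/blue edge: bottom front corners z?",[onz("top",B(x,y),100) for x,y in((560,485),(588,527),(440,548),(510,495))])
E
python3 m.py
```

```text
wn top [551.8 344.4]
   sides [np.float64(89.2), np.float64(88.6), np.float64(87.7), np.float64(88.8)] ang [np.float64(-70.5), np.float64(-160.2), np.float64(109.6), np.float64(20.7)]
wn side [547.6 345.1]
   sides [np.float64(87.9), np.float64(90.1), np.float64(84.9), np.float64(88.3)] ang [np.float64(-69.7), np.float64(-161.8), np.float64(109.1), np.float64(20.0)]
sn top [ 533.6 -348.4]
   sides [np.float64(75.9), np.float64(76.3), np.float64(76.5), np.float64(77.5)] ang [np.float64(-118.8), np.float64(151.3), np.float64(62.1), np.float64(-29.2)]
sn side [ 530.8 -349.3]
   sides [np.float64(78.9), np.float64(69.6), np.float64(73.4), np.float64(72.5)] ang [np.float64(-117.5), np.float64(148.2), np.float64(64.8), np.float64(-27.3)]
dockpad top [633.8 107.5]
   sides [np.float64(87.5), np.float64(66.5), np.float64(87.8), np.float64(65.8)] ang [np.float64(-89.1), np.float64(-179.7), np.float64(90.5), np.float64(0.1)]
cr top [ 649.9 -106.3]
   sides [np.float64(109.2), np.float64(76.1), np.float64(115.9), np.float64(72.1)] ang [np.float64(-68.7), np.float64(-156.6), np.float64(109.3), n
[... 275 characters left out ...]
112.9), np.float64(30.1), np.float64(-68.7)]
cas plug [426.7  81.   48.2]
cas disc [427.3  79.9  40. ]
cowl plug [436.1 -79.6  79.3]
jar lid [542.    6.3  45.3]
jar [541.7   6.8  50. ]
pump stub [ 395.1 -227.5  114.1]
dock br [573.8  39.2  11.1]
dock bl [572.2 163.2  22.2]
wn corners tri [512.5 379.8  59.4]
wn c2 [578.4 302.3 -22. ]
prongs top z32 [[ 663.8  -58.8   32. ]
 [ 608.9  -77.    32. ]
 [ 690.7 -135.5   32. ]
 [ 636.4 -152.7   32. ]]
prongs side z32 [[ 661.7  -60.2   32. ]
 [ 605.7  -77.4   32. ]
 [ 686.8 -134.7   32. ]
 [ 632.1 -155.5   32. ]]
pump top/blue edge: bottom front corners z? [[ 432.8 -270.2  100. ]
 [ 411.2 -284.5  100. ]
 [ 398.5 -206.2  100. ]
 [ 427.  -243.6  100. ]]
```

Heights check out: plug 48, cowl 79, pump stub 114 and jar about 50 mm. The top and side views agree within about 3 mm, so I'll average them.

```bash
cat >> h.py <<'E'
def chain(*wps):
    """wps: (x,y,z,closing_yaw or None,n); prints rows chained from the measured pose"""
    s=ctrl.sense();p=s["eef_pos"].copy();R=s["ee_rot"];psi=np.degrees(np.arctan2(R[1,0],R[0,0]))
    print("t",round(s["t"],2),"at",p.round(1),"closing",round((psi-90)%180,1),"q6",s["qpos"][5].round(2),"F",s["force"].round(1),"gap",round(s["finger_gap"]*85,1),"grip",round(s["gripper_force"],1))
    off=[];rl=[];h=0
    for x,y,z,yaw,n in wps:
        dr=0 if yaw is None else (yaw-(psi-90)+90)%180-90
        if h==0 and yaw is not None: print("turn",round(dr,1),"q6 end",round(np.arctan2(y,x)+np.pi/2-np.radians(psi+dr),2))
        d=np.array([x,y,z])-p
        for i in range(n):
            a=np.radians(psi);c,sn=np.cos(a),np.sin(a);v=d/n/40
            off.append([round(float(c*v[0]+sn*v[1]),2),round(float(sn*v[0]-c*v[1]),2),round(float(-v[2]),2)]);rl.append(round(float(-dr/8/n),2));psi+=dr/n
        p=np.array([x,y,z])
    for i in range(0,len(off),8): print("offset",off[i:i+8],"\nroll",rl[i:i+8])
E
python3 -c "
from h import *
chain((490,-260,190,-15,8),(427,80,130,20,8))"
```

```text
t 0.1 at [ 292.7 -607.6  225. ] closing 115.7 q6 -0.15 F [-0.4  0.7 -0.8] gap 84.9 grip 0.0
turn 49.3 q6 end -0.23
turn 35.0 q6 end -0.16
offset [[1.03, -0.71, 0.11], [1.1, -0.6, 0.11], [1.15, -0.48, 0.11], [1.2, -0.35, 0.11], [1.23, -0.22, 0.11], [1.25, -0.09, 0.11], [1.25, 0.05, 0.11], [1.24, 0.18, 0.11]] 
roll [-0.77, -0.77, -0.77, -0.77, -0.77, -0.77, -0.77, -0.77]
offset [[0.98, -0.47, 0.19], [1.01, -0.39, 0.19], [1.03, -0.31, 0.19], [1.06, -0.23, 0.19], [1.07, -0.15, 0.19], [1.08, -0.07, 0.19], [1.08, 0.01, 0.19], [1.08, 0.1, 0.19]] 
roll [-0.55, -0.55, -0.55, -0.55, -0.55, -0.55, -0.55, -0.55]
```

>>> jog_arm([
  [0.8, -0.55, 0.1],
  [0.88, -0.48, 0.1],
  [0.92, -0.38, 0.1],
  [0.96, -0.28, 0.1],
  [0.98, -0.18, 0.1],
  [1, -0.07, 0.1],
  [1, 0.04, 0.1],
  [1, 0.14, 0.1],
], roll=[-0.77, -0.77, -0.77, -0.77, -0.77, -0.77, -0.77, -0.77], claw=[1, 1, 1, 1, 1, 1, 1, 1], squeeze=30)

```text
t: 1.1
eef_pos: [450.2, -328.9, 193.6]
ee_rot: [[0.256, 0.967, -0.001], [0.967, -0.256, 0.001], [0.001, -0.001, -1.0]]
force: [0.2, -0.4, 0.4]
finger_gap: 0.999
gripper_force: 0.0
```

```bash
python3 -c "
from h import *
chain((427,80,130,20,16))"
```

```text
t 1.1 at [ 450.2 -328.9  193.6] closing 165.2 q6 -0.55 F [ 0.2 -0.4  0.4] gap 84.9 grip 0.0
turn 34.8 q6 end -0.16
offset [[0.61, -0.2, 0.1], [0.62, -0.18, 0.1], [0.62, -0.15, 0.1], [0.63, -0.13, 0.1], [0.63, -0.1, 0.1], [0.63, -0.08, 0.1], [0.64, -0.06, 0.1], [0.64, -0.03, 0.1]] 
roll [-0.27, -0.27, -0.27, -0.27, -0.27, -0.27, -0.27, -0.27]
offset [[0.64, -0.01, 0.1], [0.64, 0.02, 0.1], [0.64, 0.04, 0.1], [0.64, 0.07, 0.1], [0.63, 0.09, 0.1], [0.63, 0.11, 0.1], [0.62, 0.14, 0.1], [0.62, 0.16, 0.1]] 
roll [-0.27, -0.27, -0.27, -0.27, -0.27, -0.27, -0.27, -0.27]
```

>>> jog_arm([
  [0.61, -0.2, 0.05],
  [0.62, -0.18, 0.05],
  [0.62, -0.15, 0.1],
  [0.63, -0.13, 0.1],
  [0.63, -0.1, 0.1],
  [0.63, -0.08, 0.1],
  [0.64, -0.06, 0.1],
  [0.64, -0.03, 0.1],
], roll=[-0.27, -0.27, -0.27, -0.27, -0.27, -0.27, -0.27, -0.27], claw=[1, 1, 1, 1, 1, 1, 1, 1])

```text
t: 2.1
eef_pos: [438.5, -124.4, 165.9]
ee_rot: [[-0.041, 0.999, 0.0], [0.999, 0.041, 0.0], [0.0, 0.0, -1.0]]
force: [-0.7, 0.8, 0.2]
finger_gap: 0.999
gripper_force: 0.0
```

>>> jog_arm([
  [0.64, -0.01, 0.1],
  [0.64, 0.02, 0.1],
  [0.64, 0.04, 0.1],
  [0.64, 0.07, 0.1],
  [0.63, 0.09, 0.1],
  [0.63, 0.11, 0.1],
  [0.62, 0.14, 0.1],
  [0.62, 0.16, 0.1],
], roll=[-0.27, -0.27, -0.27, -0.27, -0.27, -0.27, -0.27, -0.27], claw=[1, 1, 1, 1, 1, 1, 1, 1])

```text
t: 3.1
eef_pos: [428.3, 79.9, 134.0]
ee_rot: [[-0.336, 0.942, 0.0], [0.942, 0.336, -0.0], [-0.0, 0.0, -1.0]]
force: [0.8, 0.0, 0.9]
finger_gap: 0.998
gripper_force: 0.0
```

```bash
python3 -c "
from h import *
chain((426,80.5,85,20,4),(426,80.5,23,20,12))"
```

```text
t 3.1 at [428.3  79.9 134. ] closing 19.6 q6 -0.39 F [0.8 0.  0.9] gap 84.8 grip 0.0
turn 0.4 q6 end -0.16
turn 0.0 q6 end -0.16
offset [[0.01, -0.01, 0.31], [0.01, -0.01, 0.31], [0.01, -0.01, 0.31], [0.01, -0.01, 0.31], [0.0, 0.0, 0.13], [0.0, 0.0, 0.13], [0.0, 0.0, 0.13], [0.0, 0.0, 0.13]] 
roll [-0.01, -0.01, -0.01, -0.01, -0.0, -0.0, -0.0, -0.0]
offset [[0.0, 0.0, 0.13], [0.0, 0.0, 0.13], [0.0, 0.0, 0.13], [0.0, 0.0, 0.13], [0.0, 0.0, 0.13], [0.0, 0.0, 0.13], [0.0, 0.0, 0.13], [0.0, 0.0, 0.13]] 
roll [-0.0, -0.0, -0.0, -0.0, -0.0, -0.0, -0.0, -0.0]
```

>>> jog_arm([
  [0.02, -0.02, 0.35],
  [0.02, -0.02, 0.35],
  [0.01, 0, 0.35],
  [0, 0, 0.35],
  [0, 0, 0.35],
  [0, 0, 0.35],
  [0, 0, 0.35],
  [0, 0, 0.3],
], roll=[0, 0, 0, 0, 0, 0, 0, 0], claw=[1, 1, 1, 1, 1, 1, 1, 1])

```text
t: 4.1
eef_pos: [426.6, 80.2, 23.3]
ee_rot: [[-0.335, 0.942, -0.0], [0.942, 0.335, -0.0], [0.0, -0.0, -1.0]]
force: [0.7, 0.2, 0.9]
finger_gap: 1.002
gripper_force: 0.0
```

>>> jog_arm([
  [0, 0, 0.02],
  [0, 0, 0],
  [0, 0, 0],
  [0, 0, 0],
  [0, 0, 0],
  [0, 0, 0],
  [0, 0, 0],
  [0, 0, 0],
], roll=[0, 0, 0, 0, 0, 0, 0, 0], claw=[0.8, 0.6, 0.4, 0.2, 0, -0.2, -0.4, -0.4], squeeze=25)

```text
t: 5.1
eef_pos: [427.7, 80.2, 24.3]
ee_rot: [[-0.335, 0.942, 0.002], [0.942, 0.335, 0.0], [-0.001, 0.002, -1.0]]
force: [-0.0, 0.8, 5.9]
finger_gap: 0.491
gripper_force: 26.1
```

```bash
python3 -c "
from h import *
chain((427,80.5,90,20,3),(549.7,344.7,90,20,13))"
```

```text
t 5.1 at [427.7  80.2  24.3] closing 19.5 q6 -0.39 F [-0.   0.8  5.9] gap 41.7 grip 26.1
turn 0.5 q6 end -0.16
turn 0.0 q6 end 0.21
offset [[0.0, -0.0, -0.55], [0.0, -0.0, -0.55], [0.0, -0.0, -0.55], [0.4, 0.4, -0.0], [0.4, 0.4, -0.0], [0.4, 0.4, -0.0], [0.4, 0.4, -0.0], [0.4, 0.4, -0.0]] 
roll [-0.02, -0.02, -0.02, -0.0, -0.0, -0.0, -0.0, -0.0]
offset [[0.4, 0.4, -0.0], [0.4, 0.4, -0.0], [0.4, 0.4, -0.0], [0.4, 0.4, -0.0], [0.4, 0.4, -0.0], [0.4, 0.4, -0.0], [0.4, 0.4, -0.0], [0.4, 0.4, -0.0]] 
roll [-0.0, -0.0, -0.0, -0.0, -0.0, -0.0, -0.0, -0.0]
```

>>> jog_arm([
  [0, 0, -0.3],
  [0, 0, -0.6],
  [0, 0, -0.7],
  [0.3, 0.3, 0],
  [0.4, 0.4, 0],
  [0.4, 0.4, 0],
  [0.4, 0.4, 0],
  [0.4, 0.4, 0],
], roll=[-0.02, -0.02, -0.02, 0, 0, 0, 0, 0], claw=[-0.4, -0.4, -0.4, -0.4, -0.4, -0.4, -0.4, -0.4])

```text
t: 6.1
eef_pos: [471.3, 178.9, 85.8]
ee_rot: [[-0.343, 0.939, -0.003], [0.939, 0.343, -0.0], [0.001, -0.003, -1.0]]
force: [0.0, 0.3, -0.3]
finger_gap: 0.486
gripper_force: 25.5
```

>>> jog_arm([
  [0.4, 0.4, 0],
  [0.4, 0.4, 0],
  [0.4, 0.4, 0],
  [0.4, 0.4, 0],
  [0.4, 0.4, 0],
  [0.4, 0.4, 0],
  [0.4, 0.4, 0],
  [0.4, 0.4, 0],
], roll=[0, 0, 0, 0, 0, 0, 0, 0], claw=[-0.4, -0.4, -0.4, -0.4, -0.4, -0.4, -0.4, -0.4])

```text
t: 7.1
eef_pos: [547.5, 342.9, 85.2]
ee_rot: [[-0.343, 0.939, -0.003], [0.939, 0.343, -0.001], [-0.0, -0.003, -1.0]]
force: [-0.4, 0.0, -0.5]
finger_gap: 0.491
gripper_force: 25.5
```

```bash
python3 -c "
from h import *
chain((549.7,344.7,60,20,4),(549.7,344.7,35,20,4))
c=[]
for n in('top','side'):
    im=cams.grab_frame(n);u,v=(75,150) if n=='top' else (120,210)
    c.append(cv2.resize(im[v:v+100,u:u+130,::-1],None,fx=3,fy=3,interpolation=2))
cv2.imwrite('pics/p1.png',cv2.convertScaleAbs(np.hstack(c),alpha=1.5))"
```

```text
t 7.1 at [547.5 342.9  85.2] closing 20.1 q6 0.05 F [-0.4  0.  -0.5] gap 41.7 grip 25.5
turn -0.1 q6 end 0.21
turn 0.0 q6 end 0.21
offset [[0.01, 0.02, 0.16], [0.01, 0.02, 0.16], [0.01, 0.02, 0.16], [0.01, 0.02, 0.16], [0.0, 0.0, 0.16], [0.0, 0.0, 0.16], [0.0, 0.0, 0.16], [0.0, 0.0, 0.16]] 
roll [0.0, 0.0, 0.0, 0.0, -0.0, -0.0, -0.0, -0.0]
```

View pics/p1.png

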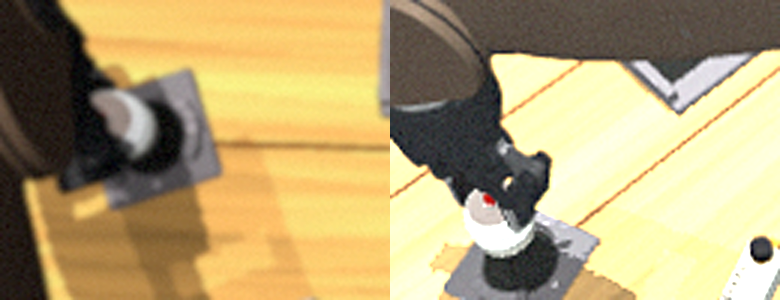

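The cassette is held upright over the nest (plug near (128,105) in the left half), and the dark floor is right under it. Lowering.

>>> jog_arm([
  [0.01, 0.02, 0.2],
  [0.01, 0.02, 0.2],
  [0.01, 0.02, 0.2],
  [0.01, 0.02, 0.2],
  [0, 0, 0.2],
  [0, 0, 0.15],
  [0, 0, 0.1],
  [0, 0, 0.04],
], roll=[0, 0, 0, 0, 0, 0, 0, 0], claw=[-0.4, -0.4, -0.4, -0.4, -0.4, -0.4, -0.4, -0.4])

```text
t: 8.2
eef_pos: [550.9, 344.3, 35.6]
ee_rot: [[-0.343, 0.939, -0.0], [0.939, 0.343, -0.0], [0.0, -0.0, -1.0]]
force: [0.5, 0.7, -0.1]
finger_gap: 0.486
gripper_force: 25.6
```

>>> jog_arm([
  [0, 0, 0.02],
  [0, 0, 0.02],
  [0, 0, 0.02],
  [0, 0, 0.02],
  [0, 0, 0.02],
  [0, 0, 0],
  [0, 0, 0],
  [0, 0, 0],
], roll=[0, 0, 0, 0, 0, 0, 0, 0], claw=[-0.4, -0.4, -0.4, -0.4, -0.4, -0.4, -0.4, -0.4])

```text
t: 9.2
eef_pos: [551.0, 344.4, 32.3]
ee_rot: [[-0.343, 0.939, 0.0], [0.939, 0.343, 0.0], [0.0, 0.0, -1.0]]
force: [-2.4, -1.4, 5.1]
finger_gap: 0.487
gripper_force: 26.9
```

>>> jog_arm([
  [0, 0, 0],
  [0, 0, 0],
  [0, 0, 0],
  [0, 0, 0],
  [0, 0, -0.15],
  [0, 0, -0.5],
  [0, 0, -0.9],
  [0, 0, -0.9],
], roll=[0, 0, 0, 0, 0, 0, 0, 0], claw=[0.1, 0.3, 0.5, 0.5, 0.5, 0.5, 0.5, 0.5])

```text
t: 10.2
eef_pos: [551.3, 344.5, 132.5]
ee_rot: [[-0.343, 0.939, 0.002], [0.939, 0.343, 0.001], [0.0, 0.002, -1.0]]
force: [0.8, 0.1, 0.5]
finger_gap: 0.747
gripper_force: 0.0
```

```bash
python3 -c "
from h import *
chain((536,130,150,5,8),(435.5,-79.5,150,-10,8))"
```

```text
t 10.2 at [551.3 344.5 132.5] closing 20.0 q6 0.05 F [0.8 0.1 0.5] gap 63.5 grip 0.0
turn -15.0 q6 end 0.15
turn -15.0 q6 end -0.01
offset [[-0.61, -0.27, -0.05], [-0.62, -0.25, -0.05], [-0.63, -0.23, -0.05], [-0.64, -0.21, -0.05], [-0.64, -0.19, -0.05], [-0.65, -0.17, -0.05], [-0.66, -0.15, -0.05], [-0.66, -0.13, -0.05]] 
roll [0.23, 0.23, 0.23, 0.23, 0.23, 0.23, 0.23, 0.23]
offset [[-0.62, -0.37, -0.0], [-0.64, -0.35, -0.0], [-0.65, -0.33, -0.0], [-0.66, -0.31, -0.0], [-0.67, -0.29, -0.0], [-0.68, -0.26, -0.0], [-0.68, -0.24, -0.0], [-0.69, -0.22, -0.0]] 
roll [0.23, 0.23, 0.23, 0.23, 0.23, 0.23, 0.23, 0.23]
```

>>> jog_arm([
  [-0.61, -0.27, -0.1],
  [-0.62, -0.25, -0.1],
  [-0.63, -0.23, -0.05],
  [-0.64, -0.21, -0.05],
  [-0.64, -0.19, 0],
  [-0.65, -0.17, 0],
  [-0.66, -0.15, 0],
  [-0.66, -0.13, 0],
], roll=[0.23, 0.23, 0.23, 0.23, 0.23, 0.23, 0.23, 0.23], claw=[0.7, 0.7, 0.7, 0.7, 0.7, 0.7, 0.7, 0.7])

```text
t: 11.2
eef_pos: [537.2, 129.2, 143.9]
ee_rot: [[-0.092, 0.996, 0.003], [0.996, 0.092, 0.0], [-0.0, 0.003, -1.0]]
force: [0.5, -0.3, 0.6]
finger_gap: 0.851
gripper_force: 0.0
```

>>> jog_arm([
  [-0.62, -0.37, 0],
  [-0.64, -0.35, 0],
  [-0.65, -0.33, 0],
  [-0.66, -0.31, 0],
  [-0.67, -0.29, 0],
  [-0.68, -0.26, 0],
  [-0.68, -0.24, 0],
  [-0.69, -0.22, 0],
], roll=[0.23, 0.23, 0.23, 0.23, 0.23, 0.23, 0.23, 0.23], claw=[0.7, 0.7, 0.7, 0.7, 0.7, 0.7, 0.7, 0.7])

```text
t: 12.2
eef_pos: [437.7, -81.3, 143.7]
ee_rot: [[0.164, 0.986, 0.003], [0.986, -0.164, -0.001], [-0.001, 0.003, -1.0]]
force: [-0.5, -0.1, 0.1]
finger_gap: 0.848
gripper_force: 0.0
```

```bash
python3 -c "
from h import *
chain((435.5,-79.5,115,-10,3),(435.5,-79.5,36,-10,13))
c=[]
for n in('top','side'):
    im=cams.grab_frame(n);u,v=(75,150) if n=='top' else (120,210)
    c.append(cv2.resize(im[v:v+100,u:u+130,::-1],None,fx=3,fy=3,interpolation=2))
    im=cams.grab_frame(n);u,v=(250,200) if n=='top' else (260,160)
    c.append(cv2.resize(im[v:v+100,u:u+130,::-1],None,fx=3,fy=3,interpolation=2))
cv2.imwrite('pics/p2.png',cv2.convertScaleAbs(np.vstack([np.hstack(c[:2]),np.hstack(c[2:])]),alpha=1.5))"
```

```text
t 12.2 at [437.7 -81.3 143.7] closing 170.5 q6 -0.25 F [-0.5 -0.1  0.1] gap 72.1 grip 0.0
turn -0.5 q6 end -0.01
turn -0.0 q6 end -0.01
offset [[0.01, -0.02, 0.24], [0.01, -0.02, 0.24], [0.01, -0.02, 0.24], [0.0, 0.0, 0.15], [0.0, 0.0, 0.15], [0.0, 0.0, 0.15], [0.0, 0.0, 0.15], [0.0, 0.0, 0.15]] 
roll [0.02, 0.02, 0.02, 0.0, 0.0, 0.0, 0.0, 0.0]
offset [[0.0, 0.0, 0.15], [0.0, 0.0, 0.15], [0.0, 0.0, 0.15], [0.0, 0.0, 0.15], [0.0, 0.0, 0.15], [0.0, 0.0, 0.15], [0.0, 0.0, 0.15], [0.0, 0.0, 0.15]] 
roll [0.0, 0.0, 0.0, 0.0, 0.0, 0.0, 0.0, 0.0]
```

View pics/p2.png

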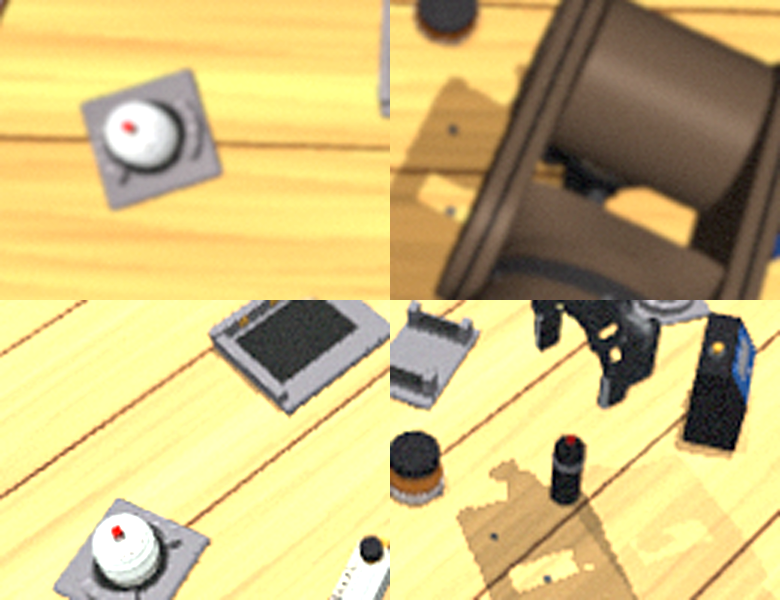

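Bottom-left shows the wide cassette standing in its nest (plug at top-view (118,193), side-view (159,287)). The slim one is upright and clear below the gripper, with its plug at side (320,206). Descending.

>>> jog_arm([
  [0.01, -0.03, 0.35],
  [0.01, -0.03, 0.35],
  [0.01, -0.03, 0.3],
  [0, 0, 0.3],
  [0, 0, 0.3],
  [0, 0, 0.3],
  [0, 0, 0.3],
  [0, 0, 0.3],
], roll=[0, 0, 0, 0, 0, 0, 0, 0], claw=[0.7, 0.7, 0.7, 0.7, 0.7, 0.7, 0.7, 0.7])

```text
t: 13.4
eef_pos: [434.2, -78.6, 41.1]
ee_rot: [[0.163, 0.987, 0.0], [0.987, -0.163, -0.0], [-0.0, 0.0, -1.0]]
force: [-1.3, -0.2, -0.1]
finger_gap: 0.847
gripper_force: 0.0
```

```bash
python3 -c "
from h import *
print(tri((117.7,192.7),(159.3,287.3)), onz('top',(117.7,192.7),55))
chain((435.5,-79.5,37,-10,8))"
```

```text
[548.97402486 343.78302386  56.07414283] [549.45297491 344.45940301  55.        ]
t 13.4 at [434.2 -78.6  41.1] closing 170.6 q6 -0.25 F [-1.3 -0.2 -0.1] gap 72.0 grip 0.0
turn -0.6 q6 end -0.01
offset [[-0.0, 0.0, 0.01], [-0.0, 0.0, 0.01], [-0.0, 0.0, 0.01], [-0.0, 0.0, 0.01], [-0.0, 0.0, 0.01], [-0.0, 0.0, 0.01], [-0.0, 0.0, 0.01], [-0.0, 0.0, 0.01]] 
roll [0.01, 0.01, 0.01, 0.01, 0.01, 0.01, 0.01, 0.01]
```

>>> jog_arm([
  [0, 0, 0.1],
  [0, 0, 0.1],
  [0, 0, 0],
  [0, 0, 0],
  [0, 0, 0],
  [0, 0, 0],
  [0, 0, 0],
  [0, 0, 0],
], roll=[0, 0, 0, 0, 0, 0, 0, 0], claw=[0.6, 0.5, 0.4, 0.3, 0.2, 0.1, 0, -0.1])

```text
t: 14.4
eef_pos: [434.2, -78.5, 33.9]
ee_rot: [[0.163, 0.987, 0.0], [0.987, -0.163, -0.0], [-0.0, 0.0, -1.0]]
force: [-0.9, -0.6, -0.3]
finger_gap: 0.451
gripper_force: 0.0
```

>>> jog_arm([
  [0, 0, 0],
  [0, 0, 0],
  [0, 0, 0],
  [0, 0, 0],
  [0, 0, 0],
  [0, 0, 0],
  [0, 0, 0],
  [0, 0, 0],
], roll=[0, 0, 0, 0, 0, 0, 0, 0], claw=[-0.2, -0.25, -0.3, -0.35, -0.4, -0.6, -0.7, -0.7])

```text
t: 15.4
eef_pos: [434.3, -78.6, 33.9]
ee_rot: [[0.163, 0.987, 0.0], [0.987, -0.163, -0.0], [-0.0, 0.0, -1.0]]
force: [0.1, 0.2, 1.8]
finger_gap: 0.334
gripper_force: 24.6
```

```bash
python3 -c "
from h import *
chain((435.5,-79.5,160,-10,5),(470,-180,165,-20,3),(532.2,-348.8,100,-30,8))"
```

```text
t 15.4 at [434.3 -78.6  33.9] closing 170.6 q6 -0.25 F [0.1 0.2 1.8] gap 28.4 grip 24.6
turn -0.6 q6 end -0.01
turn -10.0 q6 end -0.02
turn -10.0 q6 end -0.06
offset [[-0.0, 0.01, -0.63], [-0.0, 0.01, -0.63], [-0.0, 0.01, -0.63], [-0.0, 0.01, -0.63], [-0.0, 0.01, -0.63], [-0.77, 0.43, -0.04], [-0.75, 0.47, -0.04], [-0.72, 0.52, -0.04]] 
roll [0.01, 0.01, 0.01, 0.01, 0.01, 0.42, 0.42, 0.42]
offset [[-0.43, 0.36, 0.2], [-0.42, 0.37, 0.2], [-0.41, 0.38, 0.2], [-0.4, 0.39, 0.2], [-0.4, 0.4, 0.2], [-0.39, 0.41, 0.2], [-0.38, 0.42, 0.2], [-0.37, 0.42, 0.2]] 
roll [0.16, 0.16, 0.16, 0.16, 0.16, 0.16, 0.16, 0.16]
```

>>> jog_arm([
  [0, 0.01, -0.4],
  [0, 0.01, -0.6],
  [0, 0.01, -0.7],
  [0, 0.01, -0.7],
  [0, 0.01, -0.63],
  [-0.77, 0.43, -0.04],
  [-0.75, 0.47, -0.04],
  [-0.72, 0.52, -0.04],
], roll=[0, 0, 0, 0, 0, 0.42, 0.42, 0.42], claw=[-0.7, -0.7, -0.7, -0.7, -0.7, -0.7, -0.7, -0.7])

```text
t: 16.4
eef_pos: [472.0, -179.7, 160.9]
ee_rot: [[0.335, 0.942, 0.001], [0.942, -0.335, -0.0], [-0.0, 0.001, -1.0]]
force: [1.0, 0.4, -0.5]
finger_gap: 0.337
gripper_force: 24.7
```

>>> jog_arm([
  [-0.43, 0.36, 0.1],
  [-0.42, 0.37, 0.1],
  [-0.41, 0.38, 0.2],
  [-0.4, 0.39, 0.2],
  [-0.4, 0.4, 0.2],
  [-0.39, 0.41, 0.2],
  [-0.38, 0.42, 0.2],
  [-0.37, 0.42, 0.3],
], roll=[0.16, 0.16, 0.16, 0.16, 0.16, 0.16, 0.16, 0.16], claw=[-0.7, -0.7, -0.7, -0.7, -0.7, -0.7, -0.7, -0.7])

```text
t: 17.4
eef_pos: [535.4, -348.0, 100.7]
ee_rot: [[0.496, 0.868, 0.001], [0.868, -0.496, -0.001], [-0.0, 0.001, -1.0]]
force: [-0.2, -0.0, 0.3]
finger_gap: 0.33
gripper_force: 24.7
```

```bash
python3 -c "
from h import *
chain((532.2,-348.8,60,None,4),(532.2,-348.8,44,None,4))"
```

```text
t 17.4 at [ 535.4 -348.   100.7] closing 150.2 q6 -0.22 F [-0.2 -0.   0.3] gap 28.0 grip 24.7
offset [[-0.01, -0.01, 0.25], [-0.01, -0.01, 0.25], [-0.01, -0.01, 0.25], [-0.01, -0.01, 0.25], [0.0, 0.0, 0.1], [0.0, 0.0, 0.1], [0.0, 0.0, 0.1], [0.0, 0.0, 0.1]] 
roll [0.0, 0.0, 0.0, 0.0, 0.0, 0.0, 0.0, 0.0]
```

>>> jog_arm([
  [-0.01, -0.02, 0.25],
  [-0.01, -0.02, 0.25],
  [-0.01, -0.02, 0.25],
  [-0.01, -0.02, 0.25],
  [0, 0, 0.15],
  [0, 0, 0.1],
  [0, 0, 0.05],
  [0, 0, 0.03],
], roll=[0, 0, 0, 0, 0, 0, 0, 0], claw=[-0.7, -0.7, -0.7, -0.7, -0.7, -0.7, -0.7, -0.7])

```text
t: 18.4
eef_pos: [531.6, -347.2, 46.8]
ee_rot: [[0.496, 0.868, 0.0], [0.868, -0.496, -0.0], [-0.0, 0.001, -1.0]]
force: [0.4, -0.4, 0.1]
finger_gap: 0.331
gripper_force: 24.8
```

```bash
python3 -c "
from h import *
chain((532.2,-348.8,42,None,8))
c=[]
for n in('top','side'):
    im=cams.grab_frame(n);u,v=(360,160) if n=='top' else (300,100)
    c.append(cv2.resize(im[v:v+100,u:u+130,::-1],None,fx=3,fy=3,interpolation=2))
cv2.imwrite('pics/p3.png',cv2.convertScaleAbs(np.hstack(c),alpha=1.5))"
```

```text
t 18.4 at [ 531.6 -347.2   46.8] closing 150.3 q6 -0.22 F [ 0.4 -0.4  0.1] gap 28.1 grip 24.8
offset [[-0.0, 0.0, 0.02], [-0.0, 0.0, 0.02], [-0.0, 0.0, 0.02], [-0.0, 0.0, 0.02], [-0.0, 0.0, 0.02], [-0.0, 0.0, 0.02], [-0.0, 0.0, 0.02], [-0.0, 0.0, 0.02]] 
roll [0.0, 0.0, 0.0, 0.0, 0.0, 0.0, 0.0, 0.0]
```

View pics/p3.png

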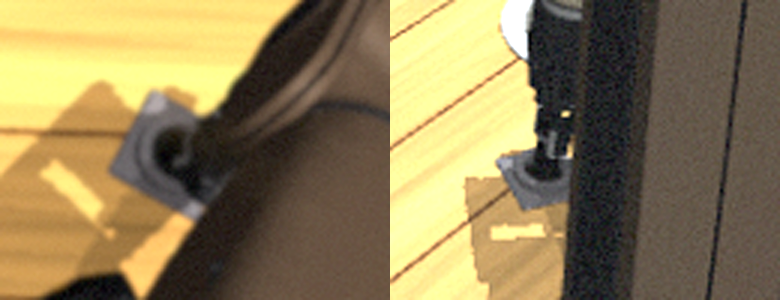

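The slim cassette sits inside the ring: side view (543,165), with the ring around it. Setting it down.

>>> jog_arm([
  [0, 0, 0.03],
  [0, 0, 0.03],
  [0, 0, 0.03],
  [0, 0, 0.02],
  [0, 0, 0.02],
  [0, 0, 0.01],
  [0, 0, 0],
  [0, 0, 0],
], roll=[0, 0, 0, 0, 0, 0, 0, 0], claw=[-0.7, -0.7, -0.7, -0.7, -0.7, -0.7, -0.7, -0.7])

```text
t: 19.5
eef_pos: [531.6, -347.2, 41.9]
ee_rot: [[0.496, 0.868, 0.0], [0.868, -0.496, -0.0], [-0.0, 0.0, -1.0]]
force: [-1.1, 1.7, 5.5]
finger_gap: 0.332
gripper_force: 24.6
```

>>> jog_arm([
  [0, 0, 0],
  [0, 0, 0],
  [0, 0, 0],
  [0, 0, 0],
  [0, 0, -0.15],
  [0, 0, -0.5],
  [0, 0, -0.9],
  [0, 0, -1],
], roll=[0, 0, 0, 0, 0, 0, 0, 0], claw=[-0.2, 0, 0.1, 0.1, 0.1, 0.1, 0.1, 0.1])

```text
t: 20.5
eef_pos: [531.4, -347.1, 145.3]
ee_rot: [[0.496, 0.868, 0.001], [0.868, -0.496, -0.001], [-0.0, 0.001, -1.0]]
force: [0.2, -0.2, -0.7]
finger_gap: 0.553
gripper_force: 0.0
```

```bash
python3 -c "
from h import *
chain((480,-60,160,0,8),(395.5,247.5,120,22.5,8))"
```

```text
t 20.5 at [ 531.4 -347.1  145.3] closing 150.3 q6 -0.22 F [ 0.2 -0.2 -0.7] gap 47.0 grip 0.0
turn 29.7 q6 end -0.12
turn 22.5 q6 end 0.17
offset [[0.7, -0.58, -0.05], [0.74, -0.54, -0.05], [0.77, -0.49, -0.05], [0.8, -0.44, -0.05], [0.83, -0.39, -0.05], [0.85, -0.33, -0.05], [0.87, -0.28, -0.05], [0.88, -0.22, -0.05]] 
roll [-0.46, -0.46, -0.46, -0.46, -0.46, -0.46, -0.46, -0.46]
offset [[0.96, -0.26, 0.12], [0.97, -0.22, 0.12], [0.98, -0.17, 0.12], [0.99, -0.12, 0.12], [0.99, -0.07, 0.12], [1.0, -0.02, 0.12], [1.0, 0.03, 0.12], [0.99, 0.08, 0.12]] 
roll [-0.35, -0.35, -0.35, -0.35, -0.35, -0.35, -0.35, -0.35]
```

>>> jog_arm([
  [0.7, -0.58, -0.2],
  [0.74, -0.54, -0.2],
  [0.77, -0.49, -0.1],
  [0.8, -0.44, 0],
  [0.83, -0.39, 0],
  [0.85, -0.33, 0],
  [0.87, -0.28, 0],
  [0.88, -0.22, 0],
], roll=[-0.46, -0.46, -0.46, -0.46, -0.46, -0.46, -0.46, -0.46], claw=[0.3, 0.5, 0.8, 0.8, 0.8, 0.8, 0.8, 0.8])

```text
t: 21.5
eef_pos: [480.6, -58.5, 165.0]
ee_rot: [[0.003, 1.0, 0.003], [1.0, -0.003, -0.001], [-0.001, 0.003, -1.0]]
force: [-0.4, 0.7, 0.0]
finger_gap: 0.902
gripper_force: 0.0
```

>>> jog_arm([
  [0.96, -0.26, 0.05],
  [0.97, -0.22, 0.1],
  [0.98, -0.17, 0.12],
  [0.99, -0.12, 0.12],
  [0.99, -0.07, 0.12],
  [1, -0.02, 0.12],
  [1, 0.03, 0.12],
  [0.99, 0.08, 0.12],
], roll=[-0.35, -0.35, -0.35, -0.35, -0.35, -0.35, -0.35, -0.35], claw=[0.8, 0.8, 0.8, 0.8, 0.8, 0.8, 0.8, 0.8])

```text
t: 22.5
eef_pos: [398.3, 250.0, 130.0]
ee_rot: [[-0.378, 0.926, 0.003], [0.926, 0.378, 0.001], [-0.0, 0.003, -1.0]]
force: [0.3, -0.4, -0.3]
finger_gap: 0.896
gripper_force: 0.0
```

```bash
python3 -c "
from h import *
chain((395.5,247.5,60,22.5,4),(395.5,247.5,22,22.5,4))
c=[]
for n in('top','side'):
    im=cams.grab_frame(n);u,v=(360,160) if n=='top' else (300,100)
    c.append(cv2.resize(im[v:v+100,u:u+130,::-1],None,fx=3,fy=3,interpolation=2))
    u,v=(100,200) if n=='top' else (170,230)
    c.append(cv2.resize(im[v:v+100,u:u+130,::-1],None,fx=3,fy=3,interpolation=2))
cv2.imwrite('pics/p4.png',cv2.convertScaleAbs(np.vstack([np.hstack(c[:2]),np.hstack(c[2:])]),alpha=1.5))"
```

```text
t 22.5 at [398.3 250.  130. ] closing 22.2 q6 -0.04 F [ 0.3 -0.4 -0.3] gap 76.2 grip 0.0
turn 0.3 q6 end 0.17
turn 0.0 q6 end 0.17
offset [[-0.01, -0.02, 0.44], [-0.01, -0.02, 0.44], [-0.01, -0.02, 0.44], [-0.01, -0.02, 0.44], [0.0, 0.0, 0.24], [0.0, 0.0, 0.24], [0.0, 0.0, 0.24], [0.0, 0.0, 0.24]] 
roll [-0.01, -0.01, -0.01, -0.01, -0.0, -0.0, -0.0, -0.0]
```

View pics/p4.png

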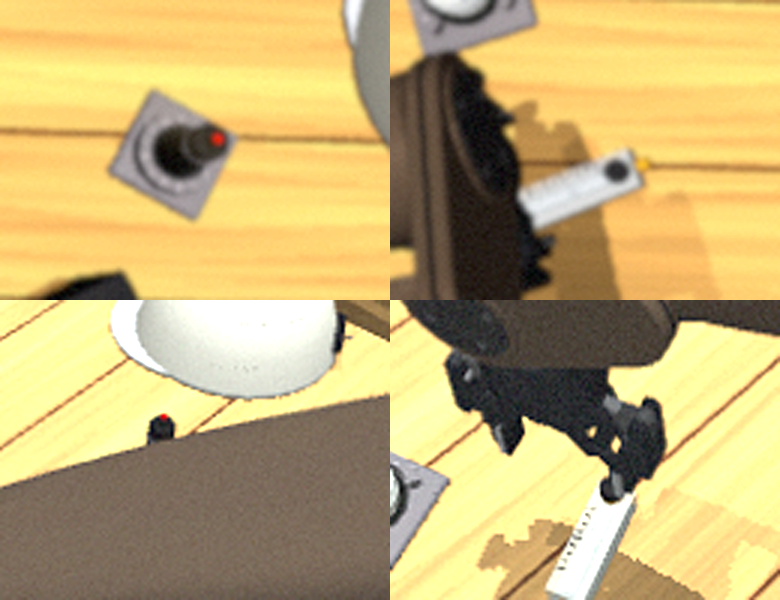

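The slim cassette stands in its ring (plug at top (433,207)). The flowmeter hasn't moved and the gripper is lined up over its middle. Descending and gripping.

>>> jog_arm([
  [-0.01, -0.03, 0.44],
  [-0.01, -0.03, 0.44],
  [-0.01, -0.02, 0.44],
  [-0.01, -0.02, 0.4],
  [0, 0, 0.3],
  [0, 0, 0.25],
  [0, 0, 0.2],
  [0, 0, 0.1],
], roll=[0, 0, 0, 0, 0, 0, 0, 0], claw=[0.8, 0.8, 0.8, 0.8, 0.8, 0.8, 0.8, 0.8])

```text
t: 23.6
eef_pos: [394.9, 245.4, 25.0]
ee_rot: [[-0.377, 0.926, -0.0], [0.926, 0.377, -0.0], [0.0, -0.0, -1.0]]
force: [0.0, 0.2, -0.5]
finger_gap: 0.899
gripper_force: 0.0
```

>>> jog_arm([
  [0, 0, 0.03],
  [0, 0, 0],
  [0, 0, 0],
  [0, 0, 0],
  [0, 0, 0],
  [0, 0, 0],
  [0, 0, 0],
  [0, 0, 0],
], roll=[0, 0, 0, 0, 0, 0, 0, 0], claw=[0.5, 0.2, 0, -0.1, -0.2, -0.3, -0.4, -0.6], squeeze=45)

```text
t: 24.6
eef_pos: [395.0, 245.4, 24.2]
ee_rot: [[-0.376, 0.926, 0.0], [0.926, 0.376, 0.0], [0.0, 0.0, -1.0]]
force: [-0.0, -0.1, -0.0]
finger_gap: 0.2
gripper_force: 0.0
```

>>> jog_arm([
  [0, 0, 0],
  [0, 0, 0],
  [0, 0, 0],
  [0, 0, -0.1],
  [0, 0, -0.3],
  [0, 0, -0.6],
  [0, 0, -0.8],
  [0, 0, -0.8],
], roll=[0, 0, 0, 0, 0, 0, 0, 0], claw=[-0.6, -0.6, -0.6, -0.6, -0.6, -0.6, -0.6, -0.6])

```text
t: 25.6
eef_pos: [395.0, 245.5, 130.1]
ee_rot: [[-0.376, 0.926, 0.001], [0.926, 0.376, 0.0], [-0.0, 0.001, -1.0]]
force: [0.7, -0.6, -0.2]
finger_gap: 0.202
gripper_force: 0.0
```

```bash
python3 -c "
from h import *
chain((510,70,140,20,8),(648.3,-106.7,110,18.5,8))"
```

```text
t 25.6 at [395.  245.5 130.1] closing 22.1 q6 -0.05 F [ 0.7 -0.6 -0.2] gap 17.2 grip 0.0
turn -2.1 q6 end -0.21
turn -1.5 q6 end -0.49
offset [[-0.64, 0.13, -0.03], [-0.64, 0.13, -0.03], [-0.64, 0.13, -0.03], [-0.64, 0.14, -0.03], [-0.64, 0.14, -0.03], [-0.64, 0.14, -0.03], [-0.64, 0.14, -0.03], [-0.64, 0.15, -0.03]] 
roll [0.03, 0.03, 0.03, 0.03, 0.03, 0.03, 0.03, 0.03]
offset [[-0.67, 0.22, 0.09], [-0.67, 0.22, 0.09], [-0.67, 0.22, 0.09], [-0.66, 0.22, 0.09], [-0.66, 0.23, 0.09], [-0.66, 0.23, 0.09], [-0.66, 0.23, 0.09], [-0.66, 0.23, 0.09]] 
roll [0.02, 0.02, 0.02, 0.02, 0.02, 0.02, 0.02, 0.02]
```

```bash
python3 -c "
from h import *
c=[]
for n in('top','side'):
    im=cams.grab_frame(n)
    u,v=(100,200) if n=='top' else (170,230)
    c.append(cv2.resize(im[v:v+130,u:u+130,::-1],None,fx=3,fy=3,interpolation=2))
cv2.imwrite('pics/p5.png',cv2.convertScaleAbs(np.hstack(c),alpha=1.5))"
```

```text
(no output)
```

View pics/p5.png

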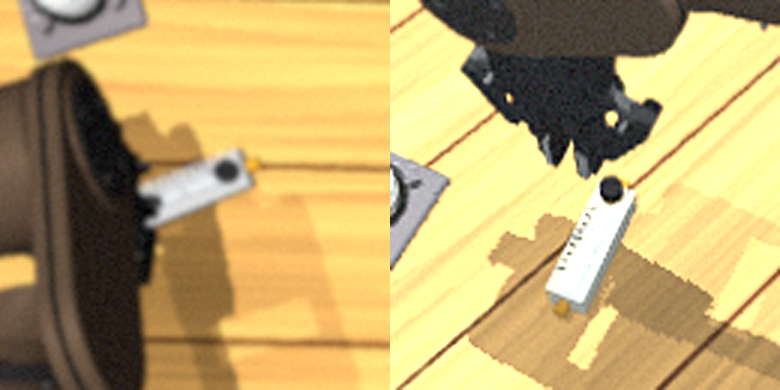

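The flowmeter hasn't moved (knob still at top (176,257)), so the grasp missed it. I'll check the tool projection against the picture.

```bash
cat >> h.py <<'E'
def proj(n,X):
    c=C[n];v=c["R"]@np.array(X,float)+c["t"];u=v[:2]/v[2];u=u*(1+c["k1"]*(u@u));K=c["K"]
    return np.array([K[0,0]*u[0]+K[0,2],K[1,1]*u[1]+K[1,2]]).round(1)
E
python3 -c "
from h import *
s=ctrl.sense();p=s['eef_pos'];a=np.radians(22.1);e=np.array([np.cos(a),np.sin(a),0])
for dz in(17,0): print(dz,[proj('side',p-[0,0,dz]+k*9*e) for k in(1,-1)],[proj('top',p-[0,0,dz]+k*9*e) for k in(1,-1)])
K=lambda u,v:(u/3+100,v/3+200); S=lambda u,v:((u-390)/3+170,v/3+230)
print('knob',tri(K(227,171),S(610,190)),'front stub top',onz('top',K(253,164),13),onz('side',S(562,308),13))
print('block corners side z26',[onz('side',S(*q),26).round(1) for q in((547,290),(582,298),(635,196),(600,180))])
print('tips seen side at y,x?',S(553,163),S(583,175))"
```

```text
17 [array([228.1, 287.7]), array([235.8, 290.7])] [array([147.8, 257.4]), array([150.6, 265.8])]
0 [array([227.1, 283.8]), array([235. , 286.7])] [array([145.3, 257.1]), array([148.1, 265.7])]
knob [410.60253739 212.10325957  34.02985907] front stub top [417.05228637 197.37082917  13.        ] [373.10845931 295.87612657  13.        ]
block corners side z26 [array([386.4, 297. ,  26. ]), array([363.4, 283. ,  26. ]), array([396.5, 199.6,  26. ]), array([426.2, 209.4,  26. ])]
tips seen side at y,x? (224.33333333333334, 284.3333333333333) (234.33333333333331, 288.3333333333333)
```

>>> jog_arm([
  [0, 0, 0.2],
  [0.01, 0, 0.4],
  [0.01, 0, 0.5],
  [0.01, 0, 0.5],
  [0.01, 0, 0.5],
  [0, 0, 0.3],
  [0, 0, 0.2],
  [0, 0, 0.12],
], roll=[0, 0, 0, 0, 0, 0, 0, 0], claw=[0.2, 0.2, 0.2, 0.2, 0.2, 0.2, 0.2, 0.2])

```text
t: 26.7
eef_pos: [394.2, 246.8, 18.8]
ee_rot: [[-0.376, 0.926, -0.001], [0.926, 0.376, -0.0], [0.0, -0.001, -1.0]]
force: [0.3, -0.2, 0.2]
finger_gap: 0.6
gripper_force: 0.0
```

```bash
python3 -c "
from h import *
im=cams.grab_frame('side')
cv2.imwrite('pics/p6.png',cv2.convertScaleAbs(cv2.resize(im[240:350,160:300,::-1],None,fx=5,fy=5,interpolation=2),alpha=1.8,beta=15))"
```

```text
(no output)
```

View pics/p6.png

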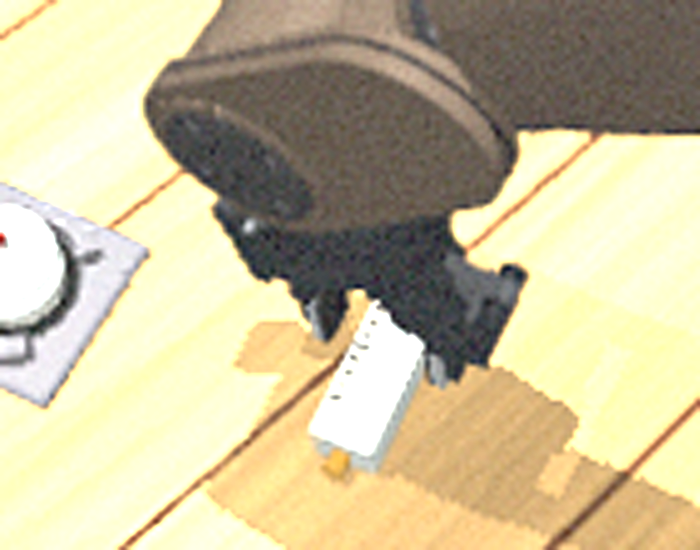

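The fingers straddle the block: left tip at crop (322,335), right tip at (440,385). I'll close slowly here and check the grip.

>>> jog_arm([
  [0, 0, 0],
  [0, 0, 0],
  [0, 0, 0],
  [0, 0, 0],
  [0, 0, 0],
  [0, 0, 0],
  [0, 0, 0],
  [0, 0, 0],
], roll=[0, 0, 0, 0, 0, 0, 0, 0], claw=[0.1, 0, -0.1, -0.2, -0.3, -0.4, -0.6, -0.6])

```text
t: 27.75
eef_pos: [395.3, 247.2, 21.1]
ee_rot: [[-0.377, 0.926, 0.001], [0.926, 0.377, 0.0], [-0.0, 0.001, -1.0]]
force: [-1.7, -0.8, 10.9]
finger_gap: 0.202
gripper_force: 5.2
```

```bash
python3 -c "
from h import *
a=np.radians(22.1);e=np.array([np.cos(a),np.sin(a),0])
for z in(0,10,20): print(z,[proj('side',np.array([394.2,246.8,z])+k*e*28) for k in(1,-1)])
print((322/5+160,335/5+240),(440/5+160,385/5+240))
chain((510,70,140,20,8))"
```

```text
0 [array([227.4, 310. ]), array([249. , 318.6])]
10 [array([226.9, 308.1]), array([248.7, 316.8])]
20 [array([226.4, 306.2]), array([248.4, 314.9])]
(224.4, 307.0) (248.0, 317.0)
t 27.75 at [395.3 247.2  21.1] closing 22.1 q6 -0.05 F [-1.7 -0.8 10.9] gap 17.2 grip 5.2
turn -2.1 q6 end -0.21
offset [[-0.65, 0.12, -0.37], [-0.65, 0.13, -0.37], [-0.65, 0.13, -0.37], [-0.65, 0.13, -0.37], [-0.65, 0.14, -0.37], [-0.65, 0.14, -0.37], [-0.64, 0.14, -0.37], [-0.64, 0.14, -0.37]] 
roll [0.03, 0.03, 0.03, 0.03, 0.03, 0.03, 0.03, 0.03]
```

```bash
python3 -c "
from h import *
a=cams.grab_frame('side');b=cams.grab_frame('top')
f=lambda im:cv2.resize(im[:,:,::-1],None,fx=5,fy=5,interpolation=2)
cv2.imwrite('pics/p7.png',cv2.convertScaleAbs(np.hstack([f(a[260:345,190:270]),f(b[215:300,125:205])]),alpha=1.8,beta=15))"
```

```text
(no output)
```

View pics/p7.png

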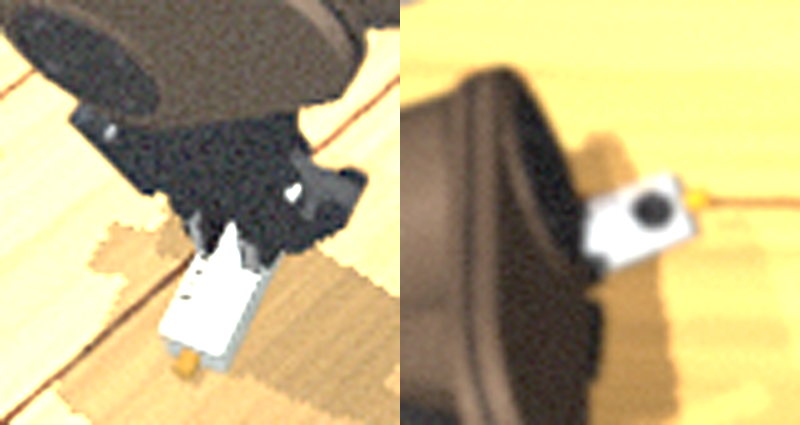

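The tips are resting on top of the block (crop (215,250) and (255,268)), so the pads stand higher than I assumed. I'll lift, reopen, and feel my way down lower.

>>> jog_arm([
  [0, 0, -0.3],
  [0, 0, -0.3],
  [0, 0, 0],
  [0, 0, 0],
  [0, 0, 0.2],
  [0, 0, 0.2],
  [0, 0, 0.2],
  [0, 0, 0.05],
], roll=[0, 0, 0, 0, 0, 0, 0, 0], claw=[-0.6, 0, 0.3, 0.3, 0.3, 0.3, 0.3, 0.3])

```text
t: 28.85
eef_pos: [393.6, 246.6, 16.2]
ee_rot: [[-0.376, 0.926, -0.002], [0.926, 0.376, -0.001], [0.0, -0.002, -1.0]]
force: [-0.4, -0.2, -0.8]
finger_gap: 0.649
gripper_force: 0.0
```

>>> jog_arm([
  [0, 0, 0.02],
  [0, 0, 0.02],
  [0, 0, 0.02],
  [0, 0, 0.02],
  [0, 0, 0.02],
  [0, 0, 0.02],
  [0, 0, 0],
  [0, 0, 0],
], roll=[0, 0, 0, 0, 0, 0, 0, 0], claw=[0.3, 0.3, 0.3, 0.3, 0.3, 0.3, 0.3, 0.3])

```text
t: 29.85
eef_pos: [394.4, 246.9, 12.6]
ee_rot: [[-0.376, 0.926, 0.0], [0.926, 0.376, 0.0], [0.0, 0.0, -1.0]]
force: [-0.3, 0.4, -0.8]
finger_gap: 0.649
gripper_force: 0.0
```

>>> jog_arm([
  [0, 0, 0],
  [0, 0, 0],
  [0, 0, 0],
  [0, 0, 0],
  [0, 0, 0],
  [0, 0, 0],
  [0, 0, 0],
  [0, 0, 0],
], roll=[0, 0, 0, 0, 0, 0, 0, 0], claw=[0.2, 0.1, 0, -0.1, -0.15, -0.2, -0.2, -0.2])

```text
t: 30.85
eef_pos: [394.6, 247.0, 12.8]
ee_rot: [[-0.376, 0.926, 0.001], [0.926, 0.376, 0.0], [-0.0, 0.001, -1.0]]
force: [0.9, 0.4, 0.2]
finger_gap: 0.399
gripper_force: 0.5
```

>>> jog_arm([
  [0, 0, 0],
  [0, 0, 0],
  [0, 0, 0],
  [0, 0, 0],
  [0, 0, 0],
  [0, 0, 0],
  [0, 0, 0],
  [0, 0, 0],
], roll=[0, 0, 0, 0, 0, 0, 0, 0], claw=[-0.25, -0.3, -0.35, -0.4, -0.4, -0.4, -0.4, -0.4])

```text
t: 31.85
eef_pos: [394.8, 247.0, 13.1]
ee_rot: [[-0.376, 0.926, 0.001], [0.926, 0.376, 0.0], [-0.0, 0.001, -1.0]]
force: [-0.5, -0.1, 5.9]
finger_gap: 0.358
gripper_force: 44.5
```

Gripped at 44 N. Lifting and carrying it to the cradle.

>>> jog_arm([
  [0, 0, -0.1],
  [0, 0, -0.3],
  [0, 0, -0.6],
  [0, 0, -0.8],
  [0, 0, -0.8],
  [0, 0, -0.2],
  [0, 0, 0],
  [0, 0, 0],
], roll=[0, 0, 0, 0, 0, 0, 0, 0], claw=[-0.4, -0.4, -0.4, -0.4, -0.4, -0.4, -0.4, -0.4])

```text
t: 32.85
eef_pos: [393.1, 246.5, 122.9]
ee_rot: [[-0.376, 0.926, -0.003], [0.926, 0.376, -0.001], [0.0, -0.003, -1.0]]
force: [-0.8, -0.8, -1.8]
finger_gap: 0.356
gripper_force: 44.9
```

```bash
python3 -c "
from h import *
b=cams.grab_frame('side');cv2.imwrite('pics/raw1.png',b[:,:,::-1])
chain((510,70,130,20,8),(648.3,-106.7,110,18.5,8))"
```

```text
t 32.9 at [393.2 246.5 122.9] closing 22.1 q6 -0.05 F [-0.6 -1.2 -1.4] gap 30.6 grip 44.9
turn -2.1 q6 end -0.21
turn -1.5 q6 end -0.49
offset [[-0.65, 0.13, -0.02], [-0.65, 0.13, -0.02], [-0.65, 0.14, -0.02], [-0.65, 0.14, -0.02], [-0.65, 0.14, -0.02], [-0.65, 0.15, -0.02], [-0.64, 0.15, -0.02], [-0.64, 0.15, -0.02]] 
roll [0.03, 0.03, 0.03, 0.03, 0.03, 0.03, 0.03, 0.03]
offset [[-0.67, 0.22, 0.06], [-0.67, 0.22, 0.06], [-0.67, 0.22, 0.06], [-0.66, 0.22, 0.06], [-0.66, 0.23, 0.06], [-0.66, 0.23, 0.06], [-0.66, 0.23, 0.06], [-0.66, 0.23, 0.06]] 
roll [0.02, 0.02, 0.02, 0.02, 0.02, 0.02, 0.02, 0.02]
```

>>> jog_arm([
  [-0.65, 0.13, -0.02],
  [-0.65, 0.13, -0.02],
  [-0.65, 0.14, -0.02],
  [-0.65, 0.14, -0.02],
  [-0.65, 0.14, -0.02],
  [-0.65, 0.15, -0.02],
  [-0.64, 0.15, -0.02],
  [-0.64, 0.15, -0.02],
], roll=[0.03, 0.03, 0.03, 0.03, 0.03, 0.03, 0.03, 0.03], claw=[-0.4, -0.4, -0.4, -0.4, -0.4, -0.4, -0.4, -0.4])

```text
t: 33.9
eef_pos: [511.3, 69.5, 129.5]
ee_rot: [[-0.345, 0.939, -0.003], [0.939, 0.345, 0.0], [0.001, -0.003, -1.0]]
force: [-0.1, 1.0, -1.1]
finger_gap: 0.358
gripper_force: 44.9
```

>>> jog_arm([
  [-0.67, 0.22, 0.06],
  [-0.67, 0.22, 0.06],
  [-0.67, 0.22, 0.06],
  [-0.66, 0.22, 0.06],
  [-0.66, 0.23, 0.06],
  [-0.66, 0.23, 0.06],
  [-0.66, 0.23, 0.06],
  [-0.66, 0.23, 0.06],
], roll=[0.02, 0.02, 0.02, 0.02, 0.02, 0.02, 0.02, 0.02], claw=[-0.4, -0.4, -0.4, -0.4, -0.4, -0.4, -0.4, -0.4])

```text
t: 34.9
eef_pos: [650.5, -106.2, 109.6]
ee_rot: [[-0.324, 0.946, -0.003], [0.946, 0.324, 0.001], [0.002, -0.003, -1.0]]
force: [0.3, 1.0, -1.2]
finger_gap: 0.357
gripper_force: 44.9
```

```bash
python3 -c "
from h import *
chain((648.3,-106.7,50,18.5,6),(648.3,-106.7,34,18.5,2))"
```

```text
t 34.9 at [ 650.5 -106.2  109.6] closing 18.9 q6 -0.65 F [ 0.3  1.  -1.2] gap 30.4 grip 44.9
turn -0.4 q6 end -0.49
turn -0.0 q6 end -0.49
offset [[0.0, -0.01, 0.25], [0.0, -0.01, 0.25], [0.0, -0.01, 0.25], [0.0, -0.01, 0.25], [0.0, -0.01, 0.25], [0.0, -0.01, 0.25], [0.0, 0.0, 0.2], [0.0, 0.0, 0.2]] 
roll [0.01, 0.01, 0.01, 0.01, 0.01, 0.01, 0.0, 0.0]
```

>>> jog_arm([
  [0, -0.01, 0.25],
  [0, -0.01, 0.3],
  [0, -0.01, 0.3],
  [0, -0.01, 0.3],
  [0, -0.01, 0.25],
  [0, 0, 0.1],
  [0, 0, 0],
  [0, 0, 0],
], roll=[0, 0, 0, 0, 0, 0, 0, 0], claw=[-0.4, -0.4, -0.4, -0.4, -0.4, -0.4, -0.4, -0.4])

```text
t: 35.9
eef_pos: [649.5, -106.5, 52.5]
ee_rot: [[-0.324, 0.946, 0.001], [0.946, 0.324, -0.0], [-0.001, 0.001, -1.0]]
force: [0.9, -1.2, -1.6]
finger_gap: 0.353
gripper_force: 44.9
```

```bash
python3 -c "
from h import *
chain((648.3,-106.7,34,18.5,8))
a=cams.grab_frame('side');b=cams.grab_frame('top')
f=lambda im:cv2.resize(im[:,:,::-1],None,fx=5,fy=5,interpolation=2)
cv2.imwrite('pics/p8.png',cv2.convertScaleAbs(np.hstack([f(a[130:210,230:310]),f(b[125:205,278:358])]),alpha=1.8,beta=15))"
```

```text
t 35.9 at [ 649.5 -106.5   52.5] closing 18.9 q6 -0.65 F [ 0.9 -1.2 -1.6] gap 30.0 grip 44.9
turn -0.4 q6 end -0.49
offset [[0.0, -0.0, 0.06], [0.0, -0.0, 0.06], [0.0, -0.0, 0.06], [0.0, -0.0, 0.06], [0.0, -0.0, 0.06], [0.0, -0.0, 0.06], [0.0, -0.0, 0.06], [0.0, -0.0, 0.06]] 
roll [0.01, 0.01, 0.01, 0.01, 0.01, 0.01, 0.01, 0.01]
```

View pics/p8.png

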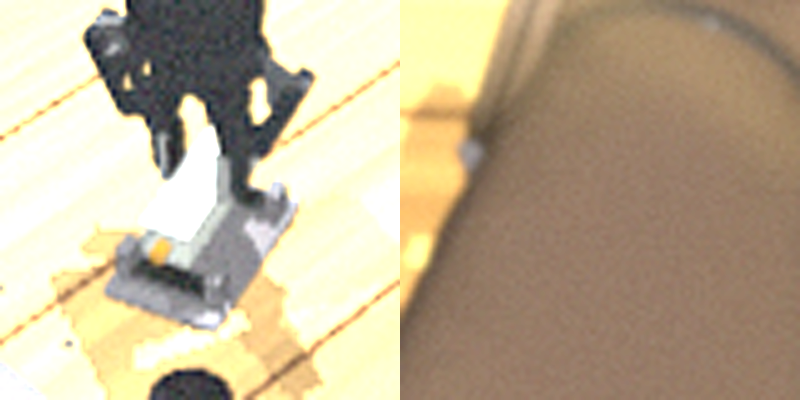

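The flowmeter hangs above the slot between the prongs (stub at (160,250), prongs at (125,245) and (215,285)), aligned with the cradle. Lowering.

>>> jog_arm([
  [0, -0.01, 0.1],
  [0, -0.01, 0.1],
  [0, 0, 0.1],
  [0, 0, 0.1],
  [0, 0, 0.06],
  [0, 0, 0.05],
  [0, 0, 0.03],
  [0, 0, 0],
], roll=[0, 0, 0, 0, 0, 0, 0, 0], claw=[-0.4, -0.4, -0.4, -0.4, -0.4, -0.4, -0.4, -0.4])

```text
t: 37.0
eef_pos: [648.2, -106.5, 30.2]
ee_rot: [[-0.324, 0.946, 0.0], [0.946, 0.324, 0.0], [0.0, 0.0, -1.0]]
force: [-0.6, -0.4, -0.7]
finger_gap: 0.36
gripper_force: 44.9
```

>>> jog_arm([
  [0, 0, 0.02],
  [0, 0, 0.02],
  [0, 0, 0.01],
  [0, 0, 0.01],
  [0, 0, 0],
  [0, 0, 0],
  [0, 0, 0],
  [0, 0, 0],
], roll=[0, 0, 0, 0, 0, 0, 0, 0], claw=[-0.4, -0.4, -0.4, -0.4, -0.4, -0.4, -0.4, -0.4])

```text
t: 38.0
eef_pos: [648.4, -106.6, 29.2]
ee_rot: [[-0.324, 0.946, -0.0], [0.946, 0.324, -0.0], [-0.0, -0.0, -1.0]]
force: [-3.7, 1.3, 5.3]
finger_gap: 0.357
gripper_force: 45.7
```

Seated with contact force at the height expected. Releasing, then measuring the pump.

>>> jog_arm([
  [0, 0, 0],
  [0, 0, 0],
  [0, 0, 0],
  [0, 0, 0],
  [0, 0, -0.15],
  [0, 0, -0.6],
  [0, 0, -1],
  [0, 0, -1],
], roll=[0, 0, 0, 0, 0, 0, 0, 0], claw=[-0.1, 0.05, 0.2, 0.2, 0.2, 0.2, 0.2, 0.2])

```text
t: 39.0
eef_pos: [648.1, -106.5, 139.1]
ee_rot: [[-0.324, 0.946, -0.0], [0.946, 0.324, 0.0], [0.0, -0.0, -1.0]]
force: [0.3, -0.7, 0.6]
finger_gap: 0.601
gripper_force: 0.0
```

```bash
python3 - <<'E'
from h import *
t=cv2.imread("pics/top0.png");k=8
c=cv2.resize(t[240:295,350:420],None,fx=k,fy=k,interpolation=2)
hsv=cv2.cvtColor(c,cv2.COLOR_BGR2HSV)
dark=(c.max(2)<70).astype(np.uint8); blue=((hsv[...,0]>100)&(hsv[...,0]<130)&(hsv[...,1]>100)).astype(np.uint8)
m=cv2.morphologyEx(dark|blue,cv2.MORPH_CLOSE,np.ones((9,9)))
cs=max(cv2.findContours(m,0,2)[0],key=cv2.contourArea)
F=lambda q:((q[0]+.5)/k-.5+350,(q[1]+.5)/k-.5+240)
ap=cv2.approxPolyDP(cv2.convexHull(cs),10,True)[:,0]
for q in ap: p=F(q);print("top",np.round(p,1),"z0",onz("top",p,0)[:2].round(1),"z62",onz("top",p,62)[:2].round(1),"z100",onz("top",p,100)[:2].round(1))
b=max(cv2.findContours(blue,0,2)[0],key=cv2.contourArea)
for q in cv2.boxPoints(cv2.minAreaRect(b)): p=F(q);print("blue",np.round(p,1),"z62",onz("top",p,62)[:2].round(1),"z90",onz("top",p,90)[:2].round(1))
S=lambda x,y:((x+.5)/3-.5+130,(y+.5)/3-.5+140)
for q in((684,203),(737,208)): print("side z0",onz("side",S(*q),0)[:2].round(1))
for q in((708,74),(737,78)): print("side z100",onz("side",S(*q),100)[:2].round(1))
# synth check: pump at centre c,yaw
E
```

```text
top [400.8 251.6] z0 [ 437.  -308.6] z62 [ 433.6 -286.3] z100 [ 431.5 -272.7]
top [406.9 261.3] z0 [ 414.5 -322.6] z62 [ 412.6 -299.4] z100 [ 411.4 -285.2]
top [404.8 270.8] z0 [ 392.2 -316.9] z62 [ 391.8 -294.1] z100 [ 391.6 -280.1]
top [375.8 286.6] z0 [ 354.3 -247.8] z62 [ 356.5 -229.7] z100 [ 357.8 -218.6]
top [366.3 283.9] z0 [ 359.8 -225.6] z62 [ 361.6 -209. ] z100 [ 362.8 -198.9]
top [358.3 268.6] z0 [ 394.9 -207.2] z62 [ 394.3 -191.9] z100 [ 394.  -182.5]
top [359.2 266.1] z0 [ 400.8 -209.3] z62 [ 399.8 -193.8] z100 [ 399.2 -184.3]
top [368.3 259.8] z0 [ 415.8 -231. ] z62 [ 413.8 -214.1] z100 [ 412.6 -203.7]
top [385.7 252.4] z0 [ 434.1 -272.5] z62 [ 430.9 -252.7] z100 [ 428.9 -240.6]
blue [372.4 279.8] z62 [ 370.7 -222.5] z90 [ 371.2 -214.6]
blue [404.9 262. ] z62 [ 410.9 -294.9] z90 [ 410.1 -284.6]
blue [408.4 268.4] z62 [ 397.3 -302.2] z90 [ 396.9 -291.6]
blue [375.9 286.2] z62 [ 357.4 -229.9] z90 [ 358.3 -221.7]
side z0 [ 394.6 -207.5]
side z0 [ 354.7 -237.9]
side z100 [ 433.1 -270.5]
side z100 [ 410.7 -285.1]
```

```bash
python3 -c "
from h import *
chain((520,-180,190,25,7),(391.5,-252,165,29.5,9))
print('o',(-C['side']['R'].T@C['side']['t']).round())"
```

```text
t 39.0 at [ 648.1 -106.5  139.1] closing 18.9 q6 -0.65 F [ 0.3 -0.7  0.6] gap 51.1 grip 0.0
turn 6.1 q6 end -0.77
turn 4.5 q6 end -1.09
offset [[-0.1, -0.52, -0.18], [-0.09, -0.52, -0.18], [-0.08, -0.52, -0.18], [-0.08, -0.52, -0.18], [-0.07, -0.52, -0.18], [-0.06, -0.52, -0.18], [-0.05, -0.52, -0.18], [-0.03, -0.41, 0.07]] 
roll [-0.11, -0.11, -0.11, -0.11, -0.11, -0.11, -0.11, -0.06]
offset [[-0.03, -0.41, 0.07], [-0.02, -0.41, 0.07], [-0.02, -0.41, 0.07], [-0.02, -0.41, 0.07], [-0.01, -0.41, 0.07], [-0.01, -0.41, 0.07], [-0.01, -0.41, 0.07], [-0.0, -0.41, 0.07]] 
roll [-0.06, -0.06, -0.06, -0.06, -0.06, -0.06, -0.06, -0.06]
o [ 52. 447. 837.]
```

>>> jog_arm([
  [-0.1, -0.52, -0.25],
  [-0.09, -0.52, -0.2],
  [-0.08, -0.52, -0.18],
  [-0.08, -0.52, -0.18],
  [-0.07, -0.52, -0.18],
  [-0.06, -0.52, -0.18],
  [-0.05, -0.52, -0.1],
  [-0.03, -0.41, 0],
], roll=[-0.11, -0.11, -0.11, -0.11, -0.11, -0.11, -0.11, -0.06], claw=[1, 1, 1, 1, 1, 1, 1, 1])

```text
t: 40.0
eef_pos: [505.8, -188.3, 189.5]
ee_rot: [[-0.431, 0.902, 0.001], [0.902, 0.431, -0.001], [-0.001, 0.001, -1.0]]
force: [-0.0, -0.4, 0.2]
finger_gap: 0.999
gripper_force: 0.0
```

>>> jog_arm([
  [-0.03, -0.41, 0],
  [-0.02, -0.41, 0],
  [-0.02, -0.41, 0.07],
  [-0.02, -0.41, 0.07],
  [-0.01, -0.41, 0.07],
  [-0.01, -0.41, 0.07],
  [-0.01, -0.41, 0.07],
  [0, -0.41, 0.07],
], roll=[-0.06, -0.06, -0.06, -0.06, -0.06, -0.06, -0.06, -0.06], claw=[1, 1, 1, 1, 1, 1, 1, 1])

```text
t: 41.0
eef_pos: [390.8, -252.4, 171.6]
ee_rot: [[-0.491, 0.871, -0.0], [0.871, 0.491, 0.0], [0.0, -0.0, -1.0]]
force: [0.8, 0.4, 0.4]
finger_gap: 0.999
gripper_force: 0.0
```

```bash
python3 -c "
from h import *
for n in('side','top'): cv2.imwrite('pics/raw2%s.png'%n,cams.grab_frame(n)[:,:,::-1])
chain((391,-252,100,29.5,8))"
```

```text
t 41.1 at [ 390.4 -252.4  171.2] closing 29.3 q6 -1.3 F [ 1.3  0.3 -0.1] gap 84.9 grip 0.0
turn 0.2 q6 end -1.09
offset [[0.0, 0.0, 0.22], [0.0, 0.0, 0.22], [0.0, 0.0, 0.22], [0.0, 0.0, 0.22], [0.0, 0.0, 0.22], [0.0, 0.0, 0.22], [0.0, 0.0, 0.22], [0.0, 0.0, 0.22]] 
roll [-0.0, -0.0, -0.0, -0.0, -0.0, -0.0, -0.0, -0.0]
```

>>> jog_arm([
  [0, 0, 0.3],
  [0, 0, 0.4],
  [0, 0, 0.4],
  [0, 0, 0.4],
  [0, 0, 0.4],
  [0, 0, 0.25],
  [0, 0, 0.15],
  [0, 0, 0],
], roll=[0, 0, 0, 0, 0, 0, 0, 0], claw=[1, 1, 1, 1, 1, 1, 1, 1])

```text
t: 42.1
eef_pos: [391.6, -252.1, 79.6]
ee_rot: [[-0.491, 0.871, -0.0], [0.871, 0.491, 0.0], [0.0, -0.0, -1.0]]
force: [-0.4, 0.2, 0.3]
finger_gap: 1.0
gripper_force: 0.0
```

>>> jog_arm([
  [0, 0, 0.05],
  [0, 0, 0.05],
  [0, 0, 0.04],
  [0, 0, 0.03],
  [0, 0, 0.03],
  [0, 0, 0],
  [0, 0, 0],
  [0, 0, 0],
], roll=[0, 0, 0, 0, 0, 0, 0, 0], claw=[1, 1, 1, 1, 1, 1, 1, 1])

```text
t: 43.1
eef_pos: [391.7, -252.2, 71.9]
ee_rot: [[-0.491, 0.871, 0.0], [0.871, 0.491, -0.0], [-0.0, 0.0, -1.0]]
force: [-0.7, 0.3, -0.0]
finger_gap: 1.0
gripper_force: 0.0
```

>>> jog_arm([
  [0, 0, 0.04],
  [0, 0, 0.04],
  [0, 0, 0.04],
  [0, 0, 0.04],
  [0, 0, 0.04],
  [0, 0, 0.04],
  [0, 0, 0.02],
  [0, 0, 0],
], roll=[0, 0, 0, 0, 0, 0, 0, 0], claw=[1, 1, 1, 1, 1, 1, 1, 1])

```text
t: 44.1
eef_pos: [391.6, -252.1, 61.4]
ee_rot: [[-0.491, 0.871, -0.0], [0.871, 0.491, 0.0], [0.0, -0.0, -1.0]]
force: [0.5, -0.0, -0.3]
finger_gap: 1.004
gripper_force: 0.0
```

>>> jog_arm([
  [0, 0, 0.03],
  [0, 0, 0.02],
  [0, 0, 0.02],
  [0, 0, 0.02],
  [0, 0, 0],
  [0, 0, 0],
  [0, 0, 0],
  [0, 0, 0],
], roll=[0, 0, 0, 0, 0, 0, 0, 0], claw=[1, 1, 1, 1, 1, 1, 1, 1])

```text
t: 45.1
eef_pos: [391.7, -252.1, 57.8]
ee_rot: [[-0.491, 0.871, 0.0], [0.871, 0.491, -0.0], [-0.0, -0.0, -1.0]]
force: [-0.3, 0.3, -0.8]
finger_gap: 0.998
gripper_force: 0.0
```

>>> jog_arm([
  [0, 0, 0.03],
  [0, 0, 0.02],
  [0, 0, 0],
  [0, 0, 0],
  [0, 0, 0],
  [0, 0, 0],
  [0, 0, 0],
  [0, 0, 0],
], roll=[0, 0, 0, 0, 0, 0, 0, 0], claw=[1, 1, 1, 1, 1, 1, 1, 1])

```text
t: 46.1
eef_pos: [391.7, -252.1, 55.8]
ee_rot: [[-0.491, 0.871, -0.0], [0.871, 0.491, 0.0], [0.0, 0.0, -1.0]]
force: [-0.6, -0.2, 1.0]
finger_gap: 0.996
gripper_force: 0.0
```

>>> jog_arm([
  [0, 0, 0.03],
  [0, 0, 0.03],
  [0, 0, 0],
  [0, 0, 0],
  [0, 0, 0],
  [0, 0, 0],
  [0, 0, 0],
  [0, 0, 0],
], roll=[0, 0, 0, 0, 0, 0, 0, 0], claw=[1, 1, 1, 1, 1, 1, 1, 1])

```text
t: 47.1
eef_pos: [391.7, -252.1, 53.4]
ee_rot: [[-0.491, 0.871, -0.0], [0.871, 0.491, 0.0], [0.0, -0.0, -1.0]]
force: [0.3, -0.5, -0.1]
finger_gap: 1.004
gripper_force: 0.0
```

No contact yet, so the measured z reads about 20 mm below the real height, which matches the flowmeter result. I'll go to a reading of 42.

>>> jog_arm([
  [0, 0, 0.04],
  [0, 0, 0.04],
  [0, 0, 0.04],
  [0, 0, 0.03],
  [0, 0, 0.02],
  [0, 0, 0],
  [0, 0, 0],
  [0, 0, 0],
], roll=[0, 0, 0, 0, 0, 0, 0, 0], claw=[1, 1, 1, 1, 1, 1, 1, 1])

```text
t: 48.1
eef_pos: [391.7, -252.2, 46.7]
ee_rot: [[-0.491, 0.871, 0.0], [0.871, 0.491, -0.0], [-0.0, 0.0, -1.0]]
force: [-0.2, -0.7, 0.4]
finger_gap: 0.998
gripper_force: 0.0
```

>>> jog_arm([
  [0, 0, 0.04],
  [0, 0, 0.04],
  [0, 0, 0.02],
  [0, 0, 0.01],
  [0, 0, 0],
  [0, 0, 0],
  [0, 0, 0],
  [0, 0, 0],
], roll=[0, 0, 0, 0, 0, 0, 0, 0], claw=[1, 1, 1, 1, 1, 1, 1, 1])

```text
t: 49.1
eef_pos: [391.7, -252.1, 42.2]
ee_rot: [[-0.491, 0.871, 0.0], [0.871, 0.491, 0.0], [-0.0, 0.0, -1.0]]
force: [-0.9, 0.2, 0.2]
finger_gap: 1.004
gripper_force: 0.0
```

>>> jog_arm([
  [0, 0, 0],
  [0, 0, 0],
  [0, 0, 0],
  [0, 0, 0],
  [0, 0, 0],
  [0, 0, 0],
  [0, 0, 0],
  [0, 0, 0],
], roll=[0, 0, 0, 0, 0, 0, 0, 0], claw=[0.8, 0.7, 0.6, 0.5, 0.4, 0.3, 0.2, 0.2], squeeze=40)

```text
t: 50.1
eef_pos: [392.5, -252.2, 42.8]
ee_rot: [[-0.49, 0.872, 0.002], [0.872, 0.49, -0.0], [-0.001, 0.002, -1.0]]
force: [3.4, 3.1, 4.5]
finger_gap: 0.604
gripper_force: 17.4
```

>>> jog_arm([
  [0, 0, 0],
  [0, 0, 0],
  [0, 0, 0],
  [0, 0, 0],
  [0, 0, 0],
  [0, 0, 0],
  [0, 0, 0],
  [0, 0, 0],
], roll=[0, 0, 0, 0, 0, 0, 0, 0], claw=[0.1, 0, 0, 0, 0, 0, 0, 0], squeeze=80)

```text
t: 51.1
eef_pos: [392.5, -252.3, 43.3]
ee_rot: [[-0.491, 0.871, 0.001], [0.871, 0.491, -0.0], [-0.001, 0.001, -1.0]]
force: [3.1, 4.9, 7.2]
finger_gap: 0.591
gripper_force: 81.7
```

>>> jog_arm([
  [0, 0, -0.1],
  [0, 0, -0.2],
  [0, 0, -0.4],
  [0, 0, -0.5],
  [0, 0, -0.5],
  [0, 0, -0.5],
  [0, 0, -0.4],
  [0, 0, -0.1],
], roll=[0, 0, 0, 0, 0, 0, 0, 0], claw=[0, 0, 0, 0, 0, 0, 0, 0])

```text
t: 52.1
eef_pos: [392.1, -252.8, 151.8]
ee_rot: [[-0.491, 0.871, 0.002], [0.871, 0.491, -0.002], [-0.003, 0.001, -1.0]]
force: [-0.1, -0.2, -3.3]
finger_gap: 0.588
gripper_force: 82.6
```

```bash
python3 -c "
from h import *
A=lambda x,y:((x+.5)/4-.5+95,(y+.5)/4-.5+130);S=lambda x,y:((x+.5)/3-.5+130,(y+.5)/3-.5+140)
print('brass L',tri(A(485,71),S(214,230)).round(1),'brass R',tri(A(548,73),S(245,210)).round(1))
print('wall back top corners', [onz('top',A(*q),z)[:2].round(1) for q in((432,48),(650,58)) for z in(26,36)])
print('rail inner edge', [onz('top',A(*q),z)[:2].round(1) for q in((447,215),(450,75)) for z in(22,32)])
print('side corner bl',onz('side',S(260,322),0).round(1),onz('side',S(365,242),0).round(1), 'tri wall top -y',tri(A(650,58),S(290,170)).round(1),'tri +y',tri(A(432,48),S(180,240)).round(1))
chain((510,-80,150,15,8),(633,104,140,0.6,8))"
```

```text
brass L [670.8 134.8  23.4] brass R [672.3  98.1  19. ]
wall back top corners [array([683.3, 166.5]), array([679.9, 164.8]), array([681.2,  37.7]), array([677.8,  37.4])]
rail inner edge [array([583.7, 153.5]), array([581.4, 152. ]), array([668.4, 155.8]), array([665.2, 154.2])]
side corner bl [576.9 161.6   0. ] [576.8  36.6   0. ] tri wall top -y [682.6  36.9  17.9] tri +y [681.8 165.4  27.1]
t 52.1 at [ 392.1 -252.8  151.8] closing 29.4 q6 -1.3 F [-0.1 -0.2 -3.3] gap 50.0 grip 82.6
turn -14.4 q6 end -0.42
turn -14.4 q6 end 0.15
offset [[0.29, 0.59, 0.01], [0.31, 0.58, 0.01], [0.33, 0.57, 0.01], [0.34, 0.56, 0.01], [0.36, 0.54, 0.01], [0.38, 0.53, 0.01], [0.39, 0.52, 0.01], [0.41, 0.51, 0.01]] 
roll [0.22, 0.22, 0.22, 0.22, 0.22, 0.22, 0.22, 0.22]
offset [[0.46, 0.52, 0.03], [0.47, 0.51, 0.03], [0.49, 0.49, 0.03], [0.5, 0.47, 0.03], [0.52, 0.46, 0.03], [0.53, 0.44, 0.03], [0.55, 0.43, 0.03], [0.56, 0.41, 0.03]] 
roll [0.22, 0.22, 0.22, 0.22, 0.22, 0.22, 0.22, 0.22]
```

>>> jog_arm([
  [0.2, 0.4, -0.03],
  [0.3, 0.57, -0.03],
  [0.33, 0.57, 0],
  [0.34, 0.56, 0],
  [0.36, 0.54, 0],
  [0.38, 0.53, 0],
  [0.39, 0.52, 0],
  [0.41, 0.51, 0],
], roll=[0.22, 0.22, 0.22, 0.22, 0.22, 0.22, 0.22, 0.22], claw=[0, 0, 0, 0, 0, 0, 0, 0])

```text
t: 53.1
eef_pos: [504.1, -85.5, 151.7]
ee_rot: [[-0.263, 0.965, -0.002], [0.965, 0.263, 0.001], [0.001, -0.002, -1.0]]
force: [0.1, -0.0, -4.7]
finger_gap: 0.583
gripper_force: 83.0
```

>>> jog_arm([
  [0.46, 0.52, 0],
  [0.47, 0.51, 0],
  [0.49, 0.49, 0],
  [0.5, 0.47, 0],
  [0.52, 0.46, 0],
  [0.53, 0.44, 0],
  [0.55, 0.43, 0],
  [0.56, 0.41, 0],
], roll=[0.22, 0.22, 0.22, 0.22, 0.22, 0.22, 0.22, 0.22], claw=[0, 0, 0, 0, 0, 0, 0, 0])

```text
t: 54.1
eef_pos: [625.7, 99.7, 151.2]
ee_rot: [[-0.021, 1.0, -0.003], [1.0, 0.021, -0.0], [-0.0, -0.003, -1.0]]
force: [0.3, -0.6, -4.5]
finger_gap: 0.587
gripper_force: 83.0
```

```bash
python3 -c "
from h import *
chain((631,101,80,0.5,8),(631,101,58,0.5,8))"
```

```text
t 54.1 at [625.7  99.7 151.2] closing 1.2 q6 -0.02 F [ 0.3 -0.6 -4.5] gap 49.9 grip 83.0
turn -0.7 q6 end 0.15
turn -0.0 q6 end 0.15
offset [[0.0, 0.02, 0.22], [0.0, 0.02, 0.22], [0.0, 0.02, 0.22], [0.0, 0.02, 0.22], [0.0, 0.02, 0.22], [0.0, 0.02, 0.22], [0.0, 0.02, 0.22], [0.0, 0.02, 0.22]] 
roll [0.01, 0.01, 0.01, 0.01, 0.01, 0.01, 0.01, 0.01]
offset [[0.0, 0.0, 0.07], [0.0, 0.0, 0.07], [0.0, 0.0, 0.07], [0.0, 0.0, 0.07], [0.0, 0.0, 0.07], [0.0, 0.0, 0.07], [0.0, 0.0, 0.07], [0.0, 0.0, 0.07]] 
roll [0.0, 0.0, 0.0, 0.0, 0.0, 0.0, 0.0, 0.0]
```

>>> jog_arm([
  [0, 0.01, 0.2],
  [0, 0.01, 0.3],
  [0, 0.01, 0.35],
  [0, 0.01, 0.35],
  [0, 0.01, 0.35],
  [0, 0.01, 0.3],
  [0, 0, 0.2],
  [0, 0, 0.1],
], roll=[0.02, 0.02, 0.02, 0.01, 0, 0, 0, 0], claw=[0, 0, 0, 0, 0, 0, 0, 0])

```text
t: 55.1
eef_pos: [628.2, 99.0, 66.0]
ee_rot: [[-0.012, 1.0, -0.001], [1.0, 0.012, 0.0], [0.0, -0.001, -1.0]]
force: [-0.3, -0.0, -4.3]
finger_gap: 0.591
gripper_force: 83.1
```

>>> jog_arm([
  [0, 0, 0.05],
  [0, 0, 0.04],
  [0, 0, 0.03],
  [0, 0, 0.02],
  [0, 0, 0],
  [0, 0, 0],
  [0, 0, 0],
  [0, 0, 0],
], roll=[0, 0, 0, 0, 0, 0, 0, 0], claw=[0, 0, 0, 0, 0, 0, 0, 0])

```text
t: 56.1
eef_pos: [628.4, 99.0, 61.1]
ee_rot: [[-0.012, 1.0, 0.0], [1.0, 0.012, -0.0], [-0.0, 0.0, -1.0]]
force: [-0.5, -0.8, -4.6]
finger_gap: 0.585
gripper_force: 83.1
```

>>> jog_arm([
  [0, 0, 0.03],
  [0, 0, 0.03],
  [0, 0, 0.03],
  [0, 0, 0.03],
  [0, 0, 0.02],
  [0, 0, 0.02],
  [0, 0, 0.01],
  [0, 0, 0],
], roll=[0, 0, 0, 0, 0, 0, 0, 0], claw=[0, 0, 0, 0, 0, 0, 0, 0])

```text
t: 57.1
eef_pos: [628.4, 99.0, 54.2]
ee_rot: [[-0.012, 1.0, 0.0], [1.0, 0.012, 0.0], [0.0, 0.0, -1.0]]
force: [-0.5, 0.3, -4.2]
finger_gap: 0.588
gripper_force: 83.1
```

>>> jog_arm([
  [0, 0, 0.01],
  [0, 0, 0.01],
  [0, 0, 0.01],
  [0, 0, 0.01],
  [0, 0, 0],
  [0, 0, 0],
  [0, 0, 0],
  [0, 0, 0],
], roll=[0, 0, 0, 0, 0, 0, 0, 0], claw=[0, 0, 0, 0, 0, 0, 0, 0])

```text
t: 58.1
eef_pos: [628.5, 99.1, 53.4]
ee_rot: [[-0.012, 1.0, 0.0], [1.0, 0.012, 0.0], [0.0, 0.0, -1.0]]
force: [-3.3, 0.7, 5.0]
finger_gap: 0.59
gripper_force: 85.1
```

On the deck. Sliding towards the wall (+x is tool y).

>>> jog_arm([
  [0, 0.02, -0.01],
  [0, 0.04, 0],
  [0, 0.05, 0],
  [0, 0.05, 0],
  [0, 0.05, 0],
  [0, 0.05, 0],
  [0, 0.04, 0],
  [0, 0, 0],
], roll=[0, 0, 0, 0, 0, 0, 0, 0], claw=[0, 0, 0, 0, 0, 0, 0, 0])

```text
t: 59.1
eef_pos: [638.8, 99.1, 53.2]
ee_rot: [[-0.012, 1.0, -0.005], [1.0, 0.012, -0.0], [-0.0, -0.005, -1.0]]
force: [-6.7, 0.4, 7.4]
finger_gap: 0.588
gripper_force: 85.6
```

>>> jog_arm([
  [0, 0.02, 0],
  [0, 0.02, 0],
  [0, 0.02, 0],
  [0, 0.02, 0],
  [0, 0, 0],
  [0, 0, 0],
  [0, 0, 0],
  [0, 0, 0],
], roll=[0, 0, 0, 0, 0, 0, 0, 0], claw=[0, 0, 0, 0, 0, 0, 0, 0])

```text
t: 60.1
eef_pos: [641.9, 99.1, 53.2]
ee_rot: [[-0.012, 1.0, -0.006], [1.0, 0.012, -0.0], [-0.0, -0.006, -1.0]]
force: [-7.1, -0.6, 9.3]
finger_gap: 0.589
gripper_force: 85.6
```

>>> jog_arm([
  [0, 0.02, -0.01],
  [0, 0.02, 0],
  [0, 0.02, 0],
  [0, 0.02, 0],
  [0, 0, 0],
  [0, 0, 0],
  [0, 0, 0],
  [0, 0, 0],
], roll=[0, 0, 0, 0, 0, 0, 0, 0], claw=[0, 0, 0, 0, 0, 0, 0, 0])

```text
t: 61.1
eef_pos: [645.4, 99.1, 53.2]
ee_rot: [[-0.012, 1.0, -0.004], [1.0, 0.012, -0.0], [-0.0, -0.004, -1.0]]
force: [-6.1, -1.0, 5.8]
finger_gap: 0.589
gripper_force: 85.1
```

>>> jog_arm([
  [0, 0.02, 0],
  [0, 0.02, 0],
  [0, 0.02, 0],
  [0, 0, 0],
  [0, 0, 0],
  [0, 0, 0],
  [0, 0, 0],
  [0, 0, 0],
], roll=[0, 0, 0, 0, 0, 0, 0, 0], claw=[0, 0, 0, 0, 0, 0, 0, 0])

```text
t: 62.1
eef_pos: [647.5, 99.2, 53.2]
ee_rot: [[-0.012, 1.0, -0.005], [1.0, 0.012, -0.0], [-0.0, -0.005, -1.0]]
force: [-5.7, 0.3, 5.5]
finger_gap: 0.585
gripper_force: 85.2
```

Not at the wall yet, so I'll keep going in small steps.

>>> jog_arm([
  [0, 0.02, 0],
  [0, 0.02, 0],
  [0, 0.02, 0],
  [0, 0.02, 0],
  [0, 0, 0],
  [0, 0, 0],
  [0, 0, 0],
  [0, 0, 0],
], roll=[0, 0, 0, 0, 0, 0, 0, 0], claw=[0, 0, 0, 0, 0, 0, 0, 0])

```text
t: 63.1
eef_pos: [647.9, 99.2, 53.1]
ee_rot: [[-0.011, 1.0, -0.013], [1.0, 0.011, -0.0], [-0.0, -0.013, -1.0]]
force: [-14.3, -0.9, 11.8]
finger_gap: 0.587
gripper_force: 83.9
```

Wall found at TCP x ≈ 647.7. Easing off a little and sliding to the rail (+y is tool x).

>>> jog_arm([
  [0, -0.02, -0.01],
  [0.03, 0, 0],
  [0.05, 0, 0],
  [0.05, 0, 0],
  [0.05, 0, 0],
  [0.05, 0, 0],
  [0.04, 0, 0],
  [0, 0, 0],
], roll=[0, 0, 0, 0, 0, 0, 0, 0], claw=[0, 0, 0, 0, 0, 0, 0, 0])

```text
t: 64.1
eef_pos: [647.9, 103.3, 53.6]
ee_rot: [[-0.011, 1.0, -0.012], [1.0, 0.011, -0.012], [-0.012, -0.013, -1.0]]
force: [-13.6, -16.7, 12.2]
finger_gap: 0.59
gripper_force: 84.6
```

>>> jog_arm([
  [0.02, 0, 0],
  [0.02, 0, 0],
  [0.02, 0, 0],
  [0.02, 0, 0],
  [0, 0, 0],
  [0, 0, 0],
  [0, 0, 0],
  [0, 0, 0],
], roll=[0, 0, 0, 0, 0, 0, 0, 0], claw=[0, 0, 0, 0, 0, 0, 0, 0])

```text
t: 65.1
eef_pos: [647.9, 106.3, 53.7]
ee_rot: [[-0.011, 1.0, -0.012], [1.0, 0.011, -0.012], [-0.012, -0.013, -1.0]]
force: [-12.5, -18.0, 12.4]
finger_gap: 0.588
gripper_force: 84.6
```

>>> jog_arm([
  [0, -0.04, -0.02],
  [0.02, 0, 0],
  [0.02, 0, 0],
  [0.02, 0, 0],
  [0.02, 0, 0],
  [0.02, 0, 0],
  [0, 0, 0],
  [0, 0, 0],
], roll=[0, 0, 0, 0, 0, 0, 0, 0], claw=[0, 0, 0, 0, 0, 0, 0, 0])

```text
t: 66.1
eef_pos: [647.6, 113.6, 53.4]
ee_rot: [[-0.012, 1.0, -0.007], [1.0, 0.012, -0.006], [-0.006, -0.007, -1.0]]
force: [-7.0, -9.5, 5.0]
finger_gap: 0.588
gripper_force: 84.7
```

>>> jog_arm([
  [0.02, 0, 0],
  [0.02, 0, 0],
  [0.02, 0, 0],
  [0.02, 0, 0],
  [0, 0, 0],
  [0, 0, 0],
  [0, 0, 0],
  [0, 0, 0],
], roll=[0, 0, 0, 0, 0, 0, 0, 0], claw=[0, 0, 0, 0, 0, 0, 0, 0])

```text
t: 67.1
eef_pos: [647.6, 116.8, 53.4]
ee_rot: [[-0.012, 1.0, -0.007], [1.0, 0.012, -0.006], [-0.006, -0.007, -1.0]]
force: [-6.3, -9.3, 3.8]
finger_gap: 0.588
gripper_force: 84.8
```

>>> jog_arm([
  [0.02, 0, 0],
  [0.02, 0, 0],
  [0.02, 0, 0],
  [0, 0, 0],
  [0, 0, 0],
  [0, 0, 0],
  [0, 0, 0],
  [0, 0, 0],
], roll=[0, 0, 0, 0, 0, 0, 0, 0], claw=[0, 0, 0, 0, 0, 0, 0, 0])

```text
t: 68.1
eef_pos: [647.5, 118.6, 53.4]
ee_rot: [[-0.012, 1.0, -0.007], [1.0, 0.012, -0.007], [-0.007, -0.007, -1.0]]
force: [-6.7, -10.7, 4.9]
finger_gap: 0.587
gripper_force: 84.9
```

>>> jog_arm([
  [0.02, 0, 0],
  [0.02, 0, 0],
  [0.02, 0, 0],
  [0, 0, 0],
  [0, 0, 0],
  [0, 0, 0],
  [0, 0, 0],
  [0, 0, 0],
], roll=[0, 0, 0, 0, 0, 0, 0, 0], claw=[0, 0, 0, 0, 0, 0, 0, 0])

```text
t: 69.1
eef_pos: [647.6, 118.9, 53.6]
ee_rot: [[-0.012, 1.0, -0.008], [1.0, 0.012, -0.011], [-0.011, -0.008, -1.0]]
force: [-8.1, -16.0, 6.0]
finger_gap: 0.588
gripper_force: 84.7
```

Rail found. I'll press home both ways, then relax slightly before releasing.

>>> jog_arm([
  [0.03, 0, 0],
  [0.02, 0, 0],
  [0, 0.03, 0],
  [0, 0.03, 0],
  [0, 0.02, 0],
  [0, 0, 0],
  [0, 0, 0],
  [0, 0, 0],
], roll=[0, 0, 0, 0, 0, 0, 0, 0], claw=[0, 0, 0, 0, 0, 0, 0, 0])

```text
t: 70.1
eef_pos: [648.0, 119.4, 53.9]
ee_rot: [[-0.013, 1.0, -0.016], [1.0, 0.012, -0.015], [-0.015, -0.017, -1.0]]
force: [-16.1, -20.2, 11.8]
finger_gap: 0.588
gripper_force: 83.5
```

>>> jog_arm([
  [-0.03, -0.03, 0],
  [-0.03, -0.03, 0],
  [0, 0, 0],
  [0, 0, 0],
  [0, 0, 0],
  [0, 0, 0],
  [0, 0, 0],
  [0, 0, 0],
], roll=[0, 0, 0, 0, 0, 0, 0, 0], claw=[0, 0, 0, 0, 0, 0, 0, 0])

```text
t: 71.1
eef_pos: [647.7, 119.3, 53.7]
ee_rot: [[-0.013, 1.0, -0.01], [1.0, 0.013, -0.01], [-0.01, -0.01, -1.0]]
force: [-9.4, -14.4, 7.2]
finger_gap: 0.588
gripper_force: 84.8
```

>>> jog_arm([
  [-0.04, -0.02, 0],
  [-0.02, -0.02, 0],
  [0, 0, 0],
  [0, 0, 0],
  [0, 0, 0],
  [0, 0, 0],
  [0, 0, 0],
  [0, 0, 0],
], roll=[0, 0, 0, 0, 0, 0, 0, 0], claw=[0, 0, 0, 0, 0, 0, 0, 0])

```text
t: 72.1
eef_pos: [647.4, 119.0, 53.6]
ee_rot: [[-0.013, 1.0, -0.005], [1.0, 0.013, -0.006], [-0.006, -0.005, -1.0]]
force: [-5.6, -8.2, 3.8]
finger_gap: 0.588
gripper_force: 84.4
```

>>> jog_arm([
  [0, 0, 0],
  [0, 0, 0],
  [0, 0, 0],
  [0, 0, 0],
  [0, 0, 0],
  [0, 0, 0],
  [0, 0, 0],
  [0, 0, 0],
], roll=[0, 0, 0, 0, 0, 0, 0, 0], claw=[0.22, 0.3, 0.4, 0.5, 0.6, 0.6, 0.6, 0.6])

```text
t: 73.1
eef_pos: [648.9, 122.5, 54.6]
ee_rot: [[-0.012, 1.0, 0.0], [1.0, 0.012, 0.0], [0.0, 0.0, -1.0]]
force: [0.2, -0.2, -0.5]
finger_gap: 0.8
gripper_force: 0.0
```

>>> jog_arm([
  [0, 0, -0.1],
  [0, 0, -0.3],
  [0, 0, -0.6],
  [0, 0, -0.8],
  [0, 0, -0.9],
  [0, 0, -0.9],
  [0, 0, -0.6],
  [0, 0, -0.2],
], roll=[0, 0, 0, 0, 0, 0, 0, 0], claw=[0.7, 0.7, 0.7, 0.7, 0.7, 0.7, 0.7, 0.7])

```text
t: 74.1
eef_pos: [650.0, 122.5, 234.2]
ee_rot: [[-0.012, 1.0, 0.005], [1.0, 0.012, 0.0], [0.0, 0.005, -1.0]]
force: [-0.1, 0.9, -0.6]
finger_gap: 0.848
gripper_force: 0.0
```

>>> jog_arm([
  [-0.7, -0.5, 0],
  [-0.8, -0.5, 0],
  [-0.8, -0.5, 0],
  [-0.8, -0.3, 0],
  [-0.8, 0, 0],
  [-0.8, 0, 0],
  [-0.8, 0, 0],
  [-0.5, 0, 0],
], roll=[0, 0, 0, 0, 0, 0, 0, 0], claw=[0.7, 0.7, 0.7, 0.7, 0.7, 0.7, 0.7, 0.7])

```text
t: 75.1
eef_pos: [579.2, -119.6, 229.9]
ee_rot: [[-0.011, 1.0, -0.001], [1.0, 0.011, 0.001], [0.001, -0.001, -1.0]]
force: [0.2, 0.9, 0.2]
finger_gap: 0.85
gripper_force: 0.0
```

>>> jog_arm([
  [-0.8, 0, 0],
  [-0.8, 0, 0],
  [-0.8, 0, 0],
  [-0.8, 0, 0],
  [-0.8, 0, 0],
  [-0.8, 0, 0],
  [-0.8, 0, 0],
  [-0.5, 0, 0],
], roll=[0, 0, 0, 0, 0, 0, 0, 0], claw=[0.7, 0.7, 0.7, 0.7, 0.7, 0.7, 0.7, 0.7])

```text
t: 76.1
eef_pos: [582.4, -363.3, 229.9]
ee_rot: [[-0.011, 1.0, -0.001], [1.0, 0.011, 0.001], [0.001, -0.001, -1.0]]
force: [-0.5, 0.2, -0.2]
finger_gap: 0.848
gripper_force: 0.0
```

```bash
python3 -c "
from h import *
a=cams.grab_frame('side');b=cams.grab_frame('top')
cv2.imwrite('pics/e_side.png',a[:,:,::-1]);cv2.imwrite('pics/e_top.png',b[:,:,::-1])
f=lambda im,k:cv2.resize(im[:,:,::-1],None,fx=k,fy=k,interpolation=2)
c=lambda im,u,v:f(im[v:v+75,u:u+100],4)
o=np.vstack([np.hstack([c(b,190,125),c(b,275,125)]),np.hstack([c(a,180,160),c(a,215,130)])])
cv2.imwrite('pics/p9.png',cv2.convertScaleAbs(o,alpha=1.6,beta=15))"
```

```text
(no output)
```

View pics/p9.png

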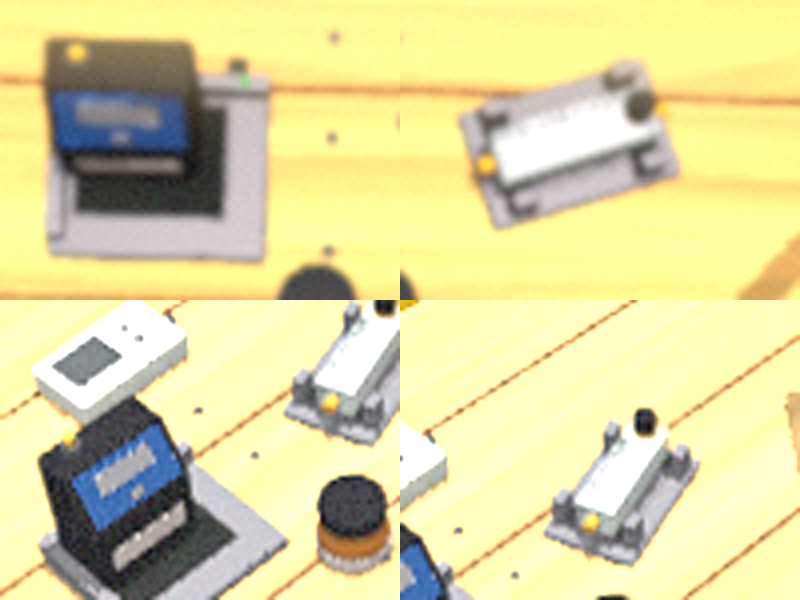

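The last picture shows the pump in the dock's corner, against the wall and rail (screen at (120,110)). The flowmeter lies between all four prongs, and the jar is standing. I'll check the jar and both cassettes numerically, then hand in.

```bash
python3 -c "
from h import *
t0=cv2.imread('pics/top0.png');t1=cv2.imread('pics/e_top.png')
for n,(u,v) in dict(jar=(255,188)).items(): print(n,cv2.absdiff(t0[v:v+32,u:u+30],t1[v:v+32,u:u+30]).mean())
h=cv2.cvtColor(t1,cv2.COLOR_BGR2HSV);m=(((h[...,0]<8)|(h[...,0]>172))&(h[...,1]>150)&(h[...,2]>90)).astype(np.uint8)
_,_,st,ce=cv2.connectedComponentsWithStats(m)
for s,c in zip(st[1:],ce[1:]):
    if s[4]>2: print(c.round(1),s[4],onz('top',c,56)[:2].round(1),onz('top',c,88)[:2].round(1))
print(ctrl.finish_job())"
```

```text
jar 9.264236111111112
the job is handed in; nothing more can be done
None
```

The job is handed in, but the verdict isn't known: pictures show both cassettes standing in their nests, the flowmeter in both saddles and the pump home on its dock; my last check of the cassettes found nothing, and the jar check was inconclusive, though it still stands there.

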